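# Clear the jammed tube rack and register it on the loading deck

## Task

The tube rack with the lavender caps has jammed crosswise under the lips of the return chute. Push it back up the chute until it lies free in the open pan, lift it out, stand it upright on the aluminium loading deck, and slide it gently until its long side is flush against the blue fence and one end is flush against the blue end stop. Let go of it there, and leave the other racks, the bottles and the tray alone.

Things in the scene. Friction and masses are not known exactly. Their poses are not given: they have to be found in the camera images.
- rack_center (a point): Centre, half-way up, of the loose lavender-capped rack jammed in the chute: white block 120 long (x) x 36 wide (y) x 30 high, a row of five 16 mm lavender caps along x makes it 42 high; the point is 21 above the underside, z up. Same after half a turn. 0.2 to 0.42 kg, friction varies. It starts about +27 degrees (about z) off the channel's axis, upper end towards the channel's +y wall.
- chute: Fixed sloping return chute, origin on its sliding floor at the throat, on the centre line; x points up the slope (0.15 rad), away from the robot, y across, z square to the floor. x -160 to 0: narrow channel 90 wide between teal walls; two inturned steel lips (each 12 wide, 48 to 52 above the floor) leave a slot 66 wide: closed fingers fit down it, the rack cannot come up. Lower end open.
- pan (a point): Centre of the open pan's floor at the top of the chute, 95 up from the throat, axes as the chute's. The pan runs from the throat to x +184 of the chute, 184 wide, flat, with rims 10 high; at the throat two shoulders 30 high and 6 thick run from the channel walls out to its sides. A rack lying on it with its centre more than 62 up from the throat is free of the lips and can be lifted.
- deck: Fixed aluminium loading deck plate, 190 (x -100 to +90) x 240 (y -120 to +120), 12 thick, origin on the table under the plate, z up. Two rigid blue stops, 22 high with knobs to 28, are clamped on it, square to it. Rack belongs with its length along y, long side on the fence, end on the end stop. Pressing it on either with over 45 N is too rough. Rack slides at 1 to 5 N, 10 when bumped.
- fence_zone (a point): Point on the deck's top in the middle of the band where the blue fence may be clamped (deck x +35, y +10); axes as the deck's. The fence is 120 long (deck y -50 to +70), 16 thick; its registering face looks to deck -x and stands anywhere from 15 before to 15 beyond this point along x: its setting is not reported, find it by touch or sight.
- stop_zone (a point): Point on the deck's top in the middle of the band where the blue end stop may be clamped (deck x +17.5, y -72.5); axes as the deck's. The stop is 95 long (deck x -30 to +65), 14 thick; its registering face looks to deck +y and stands anywhere from 12.5 before to 12.5 beyond this point along y: its setting is not reported, find it by touch or sight.
- red_rack: Bystander: loose rack of the same shape with dark red caps; origin at the centre of its underside.
- yellow_rack: Bystander: loose rack of the same shape with yellow caps; origin at the centre of its underside.
- gel: Bystander: clear bottle, 56 dia x 150 high; origin under its centre.
- cleaner: Bystander: white bottle, 70 dia x 200 high; origin under its centre.
- tip_tray: Bystander: grey open tray 100 x 160 x 50 high; origin under its centre.

How it is judged:
By the outcome, as a careful person would: the job done as asked, in the order asked, and still so for the second after the job is handed in, with the robot touching nothing.
It also fails if it takes over 72 s, if anything falls off the work surface, if the arm or the gripper's body presses on something with over 40 N, if the wrist force passes 120 N, or if a joint passes its speed limit or range.

## Robot

A 6-joint arm with a two-finger parallel gripper is mounted at the origin on the work surface. World frame = base frame: x ahead of the robot, y to its left, z up, the work surface at z = 0. Lengths are in m, angles in degrees, forces in N, time in s.
With the tool pointing down it reaches from about 0.3 to 0.75 m from the base axis. Payload 8.5 kg.
Tool frame: the origin (TCP) lies between the finger pads; the fingertips stand 14 mm ahead of it and the grasp point (between the pads) lies 5 mm behind it; x points along the fingers, z is the direction in which the jaws open and shut, and the axes are right-handed (so a half turn about x gives the same grasp; the last joint's range is limited). The gripper opens to 85 mm and grips with 20 to 120 N. Pads are 22 mm wide; open, the fingers measure 114 mm over their backs; the gripper's body (76 mm by 85 mm) begins 54 mm behind the grasp point. The pads swing forward as they close: fully open they stand 13 mm farther back than shut.
Start: joints at [-83.554, 21.807, 74.336, -0, 83.858, -12.336], TCP at [0.177, -0.521, 0.245] pointing down, gripper open.
Joint ranges: [-178.18, 178.18], [-50.72, 133.34], [12.68, 142.11], [-81.47, 261.47], [9.98, 163.14], [-165.26, 165.26]. Speed limits (degrees/s): [136.94, 136.94, 180, 180, 180, 180].

## Interface

Orientations are given as a 3x3 rotation matrix whose columns are the frame's x, y, z axes.
In Python, from rig import env gives the robot as it stands.
- The arm moves only by the shell command python3 -m jog 'ROWS' [FORCE]. ROWS is JSON, a list of rows, each a list of 5 numbers: the opening, from -1 (shut) to 1 (fully open), so that 0 is half open, then the shift along the tool's x, y, z in m, then the turn about the tool's x in rad. In form: [[claw, dx, dy, dz, yaw], ...]. A call has 1 to 20 rows; each row is the pose to reach, as a shift and turn from the pose commanded when the call began, along the tool's axes at that moment; what a row does not reach only later rows make up. A row lasts 1/10 s, in which the tool goes at most 50 mm and 8.59 degrees, less where a joint would pass 70% of its speed; a pose out of reach is approached as far as the arm can. A call with a gripper value outside its range is refused whole. The fingers move at their own pace and stop on an object; FORCE is the grip in N (left out, the last holds). Time passes only in rows, so rows that repeat a pose let the fingers close. It gives the time, the measured TCP pose, the force and the opening at its end, in the units of the state.
- env.observe(): the state, without advancing time (a new reading comes with each control period).
- env.get_image(name): name is "scene" or "top"; returns the picture (480x640x3 uint8, red, green, blue); there is no depth.
- env.camera_model(name): a dict with "fx", "fy", "cx", "cy" (pixels), "k1" (the pictures are not rectified: a ray, as slopes to the right and down, at radius r is drawn at 1 + k1 r^2 times it, then the intrinsics apply), "origin" and "orientation" of the camera in the world. Camera axes: x right, y up, looking along -z (the intrinsics and any distortion apply to the point x, -y, -z); pixel columns grow to the right and rows downward; lengths in m; the calibration is good to about 2 mm. A picture is of the moment at which its call begins. camera_model takes no time and is no camera call.
- env.close_job(): hands the job in, once; it reports no verdict.
The state is a dict: "time_s": time; "q": joint angles; "qvel": joint speeds; "joint_efforts": joint torques, N m; "position": TCP position; "tool_rot": TCP orientation; "ft_force": force on the tool from outside, world axes, zero at the start; "wrist_torque": the same for the moment, N m; "grip_width": finger opening in m.
Only numpy, scipy, OpenCV 4.12 (cv2) and the standard library are available. Lean on these libraries where they do the work, as an engineer would, in place of code of your own. Each camera call takes 0.05 s, during which the arm holds its last target.

## Working session

There is one attempt and no reset: what is moved stays moved. The work goes in short steps, Python scripts to look and compute and a shell command to move; the robot and the scene stay as the last step left them, time stands still between calls to the robot, and variables do not carry over. Pictures are saved under pics/ and viewed, and the job is handed in when it is done.

```bash
ls; mkdir -p pics; cat > h.py <<'E'
import numpy as np, cv2
from rig import env
def save(n,f):
    im=env.get_image(n); cv2.imwrite(f,im[:,:,::-1]); return im
def proj(n,P):
    c=env.camera_model(n); R=np.array(c['orientation']); p=(np.atleast_2d(P)-np.array(c['origin']))@R
    x=p[:,0]/-p[:,2]; y=-p[:,1]/-p[:,2]; s=1+c['k1']*(x*x+y*y)
    return np.c_[c['fx']*x*s+c['cx'], c['fy']*y*s+c['cy']]
def ray(n,uv):
    c=env.camera_model(n); R=np.array(c['orientation']); uv=np.atleast_2d(np.float64(uv))
    xd=(uv[:,0]-c['cx'])/c['fx']; yd=(uv[:,1]-c['cy'])/c['fy']; x,y=xd.copy(),yd.copy()
    for _ in range(30):
        s=1+c['k1']*(x*x+y*y); x,y=xd/s,yd/s
    d=np.c_[x,-y,-np.ones(len(x))]@R.T
    return np.array(c['origin']), d/np.linalg.norm(d,axis=1)[:,None]
def onplane(n,uv,p0,nrm=(0,0,1)):
    o,d=ray(n,uv); nrm=np.array(nrm); t=((np.array(p0)-o)@nrm)/(d@nrm); return o+d*t[:,None]
def onz(n,uv,z): return onplane(n,uv,(0,0,z))
E
python3 - <<'E'
from h import *
for n in('scene','top'):
    save(n,f'pics/{n}0.png'); c=env.camera_model(n); print({k:np.round(v,3).tolist() for k,v in c.items()})
s=env.observe(); print({k:np.round(v,3).tolist() for k,v in s.items()})
E
```

```text
pics
{'fx': 544.644, 'fy': 544.644, 'cx': 311.932, 'cy': 233.54, 'k1': -0.117, 'origin': [1.183, 0.68, 0.869], 'orientation': [[-0.772, -0.425, 0.473], [0.636, -0.512, 0.578], [-0.003, 0.747, 0.665]]}
{'fx': 588.272, 'fy': 588.272, 'cx': 316.554, 'cy': 248.93, 'k1': -0.174, 'origin': [0.354, 0.011, 1.388], 'orientation': [[-0.021, 0.982, -0.186], [-1.0, -0.021, 0.002], [-0.002, 0.186, 0.983]]}
{'time_s': 0.1, 'q': [-83.554, 21.838, 74.378, 0.0, 83.858, -12.336], 'qvel': [-0.024, -0.016, -0.095, -0.068, 0.0, -0.125], 'joint_efforts': [0.003, -44.922, -23.166, -0.0, 0.004, -0.0], 'position': [0.177, -0.52, 0.245], 'tool_rot': [[-0.0, 0.947, 0.322], [0.001, 0.322, -0.947], [-1.0, 0.0, -0.001]], 'ft_force': [0.431, 0.505, -0.227], 'wrist_torque': [-0.016, -0.055, 0.012], 'grip_width': 0.085}
```

View pics/scene0.png

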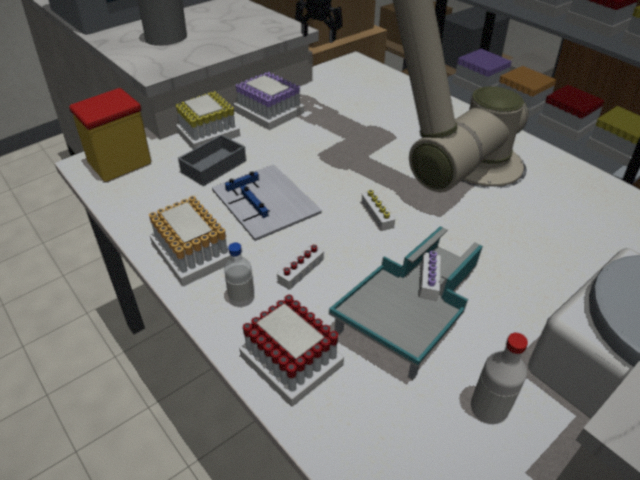

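View pics/top0.png

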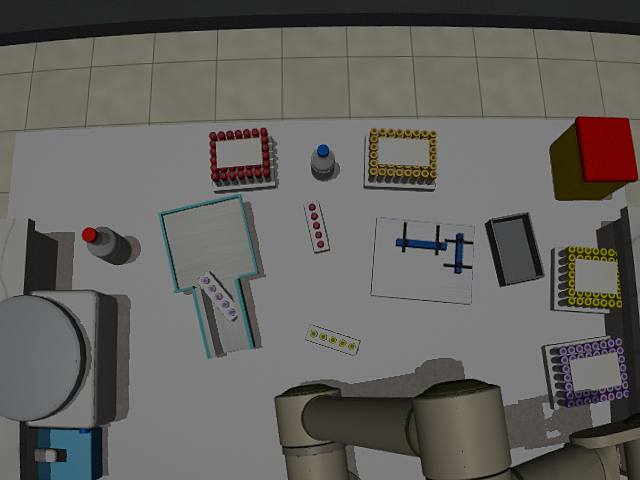

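```bash
python3 - <<'E'
import cv2
t=cv2.imread('pics/top0.png'); s=cv2.imread('pics/scene0.png')
cv2.imwrite('pics/z1.png',cv2.resize(t[190:365,150:270],None,fx=4.5,fy=3.42*1.0) if 0 else cv2.resize(t[190:365,150:270],None,fx=3.4,fy=3.4,interpolation=cv2.INTER_CUBIC))
cv2.imwrite('pics/z2.png',cv2.resize(s[220:380,320:490],None,fx=3.7,fy=3.7,interpolation=cv2.INTER_CUBIC))
cv2.imwrite('pics/z3.png',cv2.resize(t[210:310,365:485],None,fx=6,fy=6,interpolation=cv2.INTER_CUBIC))
cv2.imwrite('pics/z4.png',cv2.resize(s[160:240,205:325],None,fx=6,fy=6,interpolation=cv2.INTER_CUBIC))
E
```

```text
(no output)
```

View pics/z1.png

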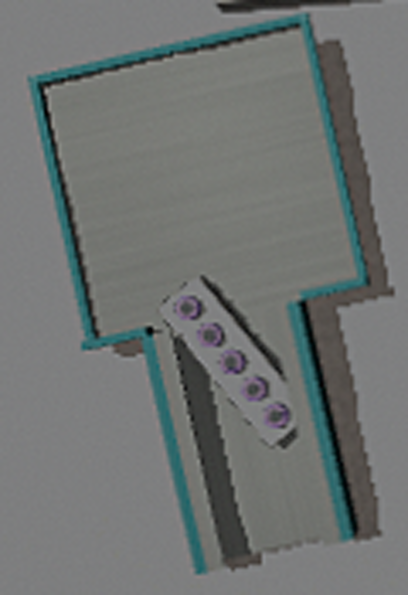

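View pics/z2.png

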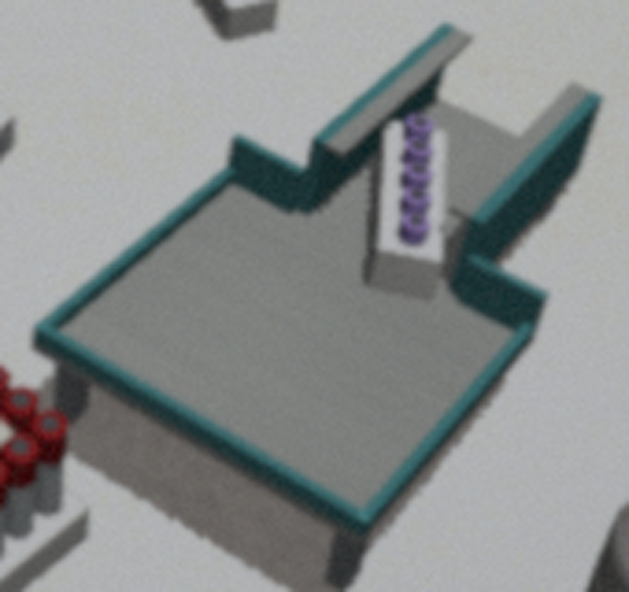

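View pics/z3.png

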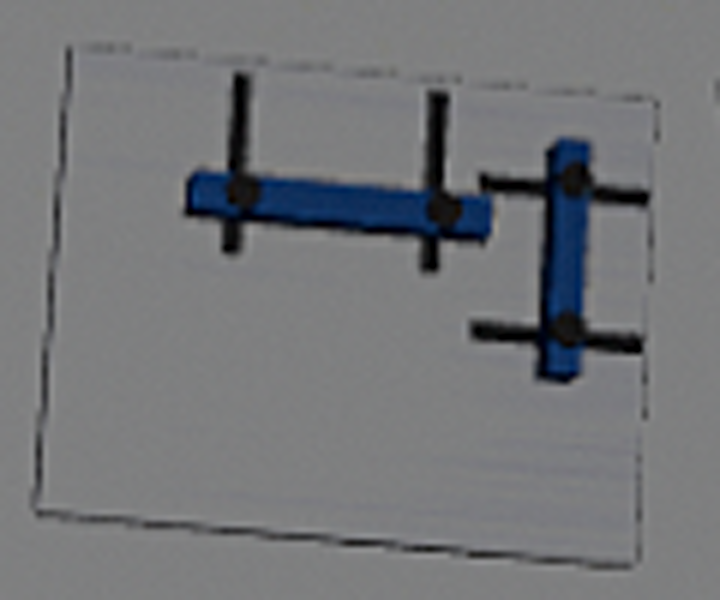

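View pics/z4.png

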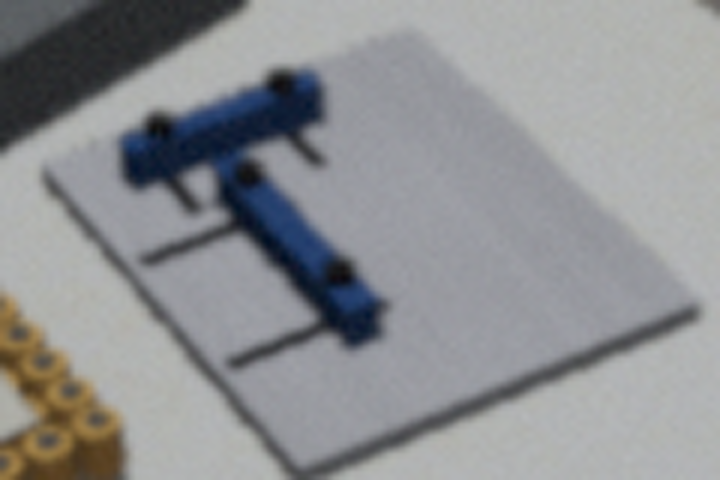

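```bash
cat >> h.py <<'E'
def tri(uvt,uvs):
    o1,d1=ray('top',uvt); o2,d2=ray('scene',uvs); out=[]
    for a,b in zip(d1,d2):
        A=np.c_[a,-b]; s=np.linalg.lstsq(A,o2-o1,rcond=None)[0]
        p,q=o1+a*s[0],o2+b*s[1]; out.append(np.r_[(p+q)/2,np.linalg.norm(p-q)])
    return np.array(out)
def z(p,s,off): return (np.array(p,float)+.5)/s-.5+np.array(off)
E
python3 - <<'E'
from h import *
t=z([(32,77),(307,17),(366,285),(86,347),(203,572),(354,538)],3.4,(150,190))
s=z([(363,522),(40,330),(233,138),(546,295),(600,97),(447,26)],3.7,(320,220))
P=tri(t,s); np.set_printoptions(precision=4,suppress=True); print(P)
p=P[:,:3]; n=lambda a:np.linalg.norm(a)
print(n(p[0]-p[1]),n(p[0]-p[3]),n(p[1]-p[2]),n(p[2]-p[3]),n(p[4]-p[5]))
for a,b in((0,1),(3,2),(4,5),(3,0),(2,1)):
    d=p[a]-p[b]; print(np.degrees(np.arctan2(d[1],d[0])),d)
# deck
t=z([(70,47),(657,99),(637,567),(35,514)],6,(365,210)); D=onz('top',t,.012)
s=z([(300,474),(45,165),(412,30),(700,310)],6,(205,160)); S=onz('scene',s,.012); print(D,S)
for X in(D,S): print([n(X[i]-X[(i+1)%4]) for i in range(4)],[np.degrees(np.arctan2(*(X[i]-X[(i+1)%4])[[1,0]])) for i in range(4)], X.mean(0))
E
```

```text
[[0.6945 0.3704 0.0853 0.0001]
 [0.732  0.1826 0.0825 0.0009]
 [0.5498 0.142  0.0751 0.0026]
 [0.5098 0.3315 0.0768 0.0023]
 [0.3605 0.2528 0.0737 0.0032]
 [0.3814 0.1532 0.0737 0.003 ]]
0.19158952048043204 0.18888830039763227 0.18688336559085342 0.19363723418041454 0.10174328054428
101.31208094380258 [-0.0376  0.1878  0.0028]
101.9030219678414 [-0.0399  0.1895  0.0018]
101.86910811828852 [-0.0209  0.0996 -0.    ]
-168.08699337731184 [-0.1846 -0.039  -0.0085]
-167.4517376273034 [-0.1823 -0.0406 -0.0075]
[[ 0.6886 -0.1375  0.012 ]
 [ 0.6627 -0.3757  0.012 ]
 [ 0.4736 -0.3546  0.012 ]
 [ 0.5009 -0.1163  0.012 ]] [[ 0.6877 -0.1376  0.012 ]
 [ 0.6582 -0.3755  0.012 ]
 [ 0.4726 -0.3555  0.012 ]
 [ 0.5021 -0.1148  0.012 ]]
[np.float64(0.23960866839080106), np.float64(0.19024284286318924), np.float64(0.2398068929491887), np.float64(0.18886434592434515)] [np.float64(83.79320790100394), np.float64(-6.380944262177869), np.float64(-96.53631832967145), np.float64(173.55885205261245)] [ 0.5814 -0.2461  0.012 ]
[np.float64(0.23975774351435336), np.float64(0.18663931741767703), np.float64(0.2424461109220505), np.float64(0.18697970793857813)] [np.float64(82.93142480626821), np.float64(-6.170965684117057), np.float64(-96.98275536160315), np.float64(173.00365645889994)] [ 0.5801 -0.2458  0.012 ]
```

```bash
cat >> h.py <<'E'
def RC(yaw,p=.15):
    c,s=np.cos(yaw),np.sin(yaw); return np.array([[c,-s,0],[s,c,0],[0,0,1]])@np.array([[np.cos(p),0,-np.sin(p)],[0,1,0],[np.sin(p),0,np.cos(p)]])
E
python3 - <<'E'
from h import *
from scipy.optimize import least_squares
np.set_printoptions(precision=4,suppress=True)
t=z([(32,77),(307,17),(366,285),(86,347),(203,572),(354,538)],3.4,(150,190))
s=z([(363,522),(40,330),(233,138),(546,295),(600,97),(447,26)],3.7,(320,220))
M=np.array([(187,95,10),(187,-95,10),(0,-95,30),(0,95,30),(-160,51,52),(-160,-51,52)])/1000
f=lambda v:np.r_[(proj('top',v[:3]+M@RC(v[3]).T)-t).ravel(),(proj('scene',v[:3]+M@RC(v[3]).T)-s).ravel()]
r=least_squares(f,[.53,.24,.05,.2]); v=r.x; print(v,np.degrees(v[3])); print(r.fun.reshape(2,-1,2))
np.save('chute.npy',v); R=RC(v[3]); 
print('pan',v[:3]+R@[.095,0,0],'floor at -160',v[:3]+R@[-.16,0,0])
# caps: white top corners in top z1; plane 30 above floor
c=z([(203,277),(161,312),(276,446),(299,418)],3.4,(150,190))
caps=z([(188,308),(210,335),(232,362),(255,388),(277,415)],3.4,(150,190))
P=(onplane('top',caps,v[:3]+R@[0,0,.042],R[:,2])-v[:3])@R; print('caps top chute',P)
cs=z([(420,125),(417,152),(415,178),(413,204),(411,228)],3.7,(320,220))
Q=(onplane('scene',cs,v[:3]+R@[0,0,.042],R[:,2])-v[:3])@R; print(Q)
for X in(P,Q): d=X[0]-X[-1]; print(X.mean(0),np.degrees(np.arctan2(d[1],d[0])),np.linalg.norm(d))
E
```

```text
[0.5338 0.238  0.0464 0.2108] 12.080149531348887
[[[ 0.5569  0.6222]
  [-0.6415 -0.4669]
  [-0.5657 -0.2147]
  [ 0.2983  0.4475]
  [-0.7834  0.2671]
  [-0.6447  0.0764]]

 [[-0.1202 -0.4023]
  [-0.2903 -0.0669]
  [ 1.5615  0.2221]
  [-1.1831 -0.2894]
  [-0.7028  0.0454]
  [-0.8246  0.0761]]]
pan [0.6256 0.2577 0.0606] floor at -160 [0.3791 0.2049 0.0224]
caps top chute [[ 0.0108  0.021   0.042 ]
 [-0.0098  0.0107  0.042 ]
 [-0.0304  0.0005  0.042 ]
 [-0.0504 -0.0104  0.042 ]
 [-0.071  -0.0205  0.042 ]]
[[-0.0716 -0.0188  0.042 ]
 [-0.0472 -0.008   0.042 ]
 [-0.025   0.0025  0.042 ]
 [-0.0035  0.0126  0.042 ]
 [ 0.0157  0.0215  0.042 ]]
[-0.0301  0.0003  0.042 ] 26.896544147285645 0.09169121228362748
[-0.0263  0.002   0.042 ] -155.18324460695482 0.09618776599823832
```

```bash
cat >> h.py <<'E'
np.set_printoptions(precision=4,suppress=True)
v=np.load('chute.npy'); CR=RC(v[3])
def ch(x,y,h): return v[:3]+CR@np.array([x,y,h])
def plan(tcp,yawdeg=None):
    s=env.observe(); R=np.array(s['tool_rot']); d=(np.array(tcp)-np.array(s['position']))@R
    cur=np.degrees(np.arctan2(R[1,1],R[0,1])); 
    t=0 if yawdeg is None else -np.radians((yawdeg-cur+90)%180-90)
    print('t',s['time_s'],'cur',np.array(s['position']),'yaw',round(cur,2),'-> shift',d,'turn',round(t,4),'f',np.array(s['ft_force']),'w',s['grip_width'])
E
python3 - <<'E'
from h import *
p=ch(-.110,-.013,.010)+[0,0,.014]; print(p)
plan([p[0],p[1],.17],12.08+27); plan(p,39)
E
```

```text
[0.4287 0.2022 0.0538]
t 0.1 cur [ 0.1771 -0.5205  0.2448] yaw 18.78 -> shift [ 0.0757  0.4709 -0.6031] turn -0.3543 f [ 0.4306  0.5048 -0.2268] w 0.0853361716334345
t 0.1 cur [ 0.1771 -0.5205  0.2448] yaw 18.78 -> shift [ 0.1919  0.4709 -0.603 ] turn -0.3529 f [ 0.4306  0.5048 -0.2268] w 0.0853361716334345
```

```bash
python3 -m jog '[[-1,0,0.471,-0.603,-0.354],[-1,0,0.471,-0.603,-0.354],[-1,0,0.471,-0.603,-0.354],[-1,0,0.471,-0.603,-0.354],[-1,0,0.471,-0.603,-0.354],[-1,0,0.471,-0.603,-0.354],[-1,0,0.471,-0.603,-0.354],[-1,0,0.471,-0.603,-0.354],[-1,0,0.471,-0.603,-0.354],[-1,0,0.471,-0.603,-0.354],[-1,0,0.471,-0.603,-0.354],[-1,0,0.471,-0.603,-0.354],[-1,0,0.471,-0.603,-0.354],[-1,0,0.471,-0.603,-0.354],[-1,0.076,0.471,-0.603,-0.354],[-1,0.076,0.471,-0.603,-0.354],[-1,0.076,0.471,-0.603,-0.354],[-1,0.076,0.471,-0.603,-0.354],[-1,0.076,0.471,-0.603,-0.354]]' 40; python3 - <<'E'
from h import *
p=ch(-.110,-.013,.010)+[0,0,.014]; plan(p,39.08); save('scene','pics/s1.png'); save('top','pics/t1.png')
a=cv2.imread('pics/s1.png')[170:380,300:520]; b=cv2.imread('pics/t1.png')[190:370,130:290]
cv2.imwrite('pics/c1.png',np.hstack([cv2.resize(a,(400,382)),cv2.resize(b,(400,382))]))
E
```

```text
time_s: 2.0
position: [0.4292, 0.2013, 0.1704]
tool_rot: [[0.002, 0.777, 0.63], [0.0, 0.63, -0.777], [-1.0, 0.001, 0.001]]
ft_force: [0.2, -0.7, 0.8]
grip_width: -0.0
t 2.0 cur [0.4292 0.2013 0.1704] yaw 39.03 -> shift [ 0.1166  0.0001 -0.0012] turn -0.0009 f [ 0.1905 -0.6749  0.8221] w -3.1397807319715654e-05
```

View pics/c1.png

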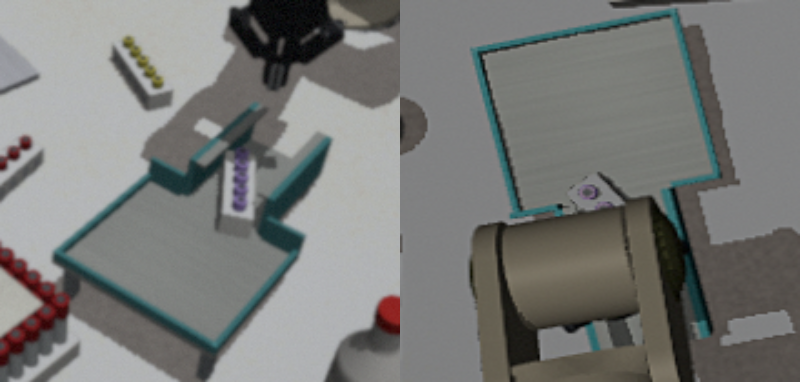

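```bash
python3 - <<'E'
import cv2
a=cv2.imread('pics/s1.png')[165:275,400:520]
cv2.imwrite('pics/c2.png',cv2.convertScaleAbs(cv2.resize(a,None,fx=5,fy=5,interpolation=cv2.INTER_CUBIC),alpha=1.6,beta=20))
E
```

```text
(no output)
```

View pics/c2.png

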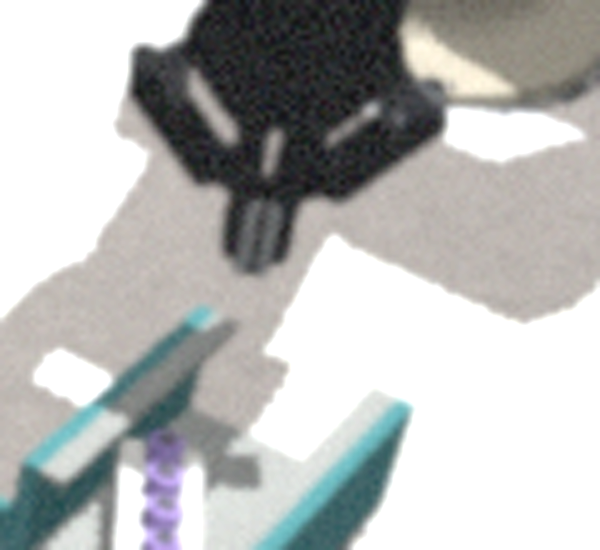

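```bash
python3 - <<'E'
from h import *
p=ch(-.112,-.011,.020)+[0,0,.014]; print(p); plan(p,39.08)
a=np.array([CR[0]@[.891,.454,0],CR[1]@[.891,.454,0],CR[2]@[.891,.454,0]]); R=np.array(env.observe()['tool_rot']); print('axis in tool', a@R)
E
```

```text
[0.4249 0.2035 0.0634]
t 2.1 cur [0.4292 0.2011 0.1706] yaw 38.99 -> shift [ 0.1072 -0.0021 -0.0047] turn -0.0016 f [-0.2959 -0.114   1.0836] w 1.6235444089206638e-05
axis in tool [-0.131   0.9914 -0.0059]
```

```bash
python3 -m jog '[[-1,0.05,-0.002,-0.005,0],[-1,0.08,-0.002,-0.005,0],[-1,0.095,-0.002,-0.005,0],[-1,0.107,-0.002,-0.005,0],[-1,0.107,-0.002,-0.005,0]]'; python3 - <<'E'
from h import *
plan(ch(-.112,-.011,.020)+[0,0,.014]); save('scene','pics/s2.png')
a=cv2.imread('pics/s2.png')[170:330,330:530]
cv2.imwrite('pics/c3.png',cv2.convertScaleAbs(cv2.resize(a,None,fx=4,fy=3.7,interpolation=cv2.INTER_CUBIC),alpha=1.4,beta=20))
E
```

```text
time_s: 2.6
position: [0.424, 0.2037, 0.0621]
tool_rot: [[-0.001, 0.777, 0.629], [-0.0, 0.629, -0.777], [-1.0, -0.001, -0.0]]
ft_force: [0.6, 0.4, 0.4]
grip_width: 0.0001
t 2.6 cur [0.424  0.2037 0.0621] yaw 38.99 -> shift [-0.0013  0.0005  0.0008] turn 0 f [0.5776 0.3635 0.4174] w 0.00013743689916184663
```

View pics/c3.png

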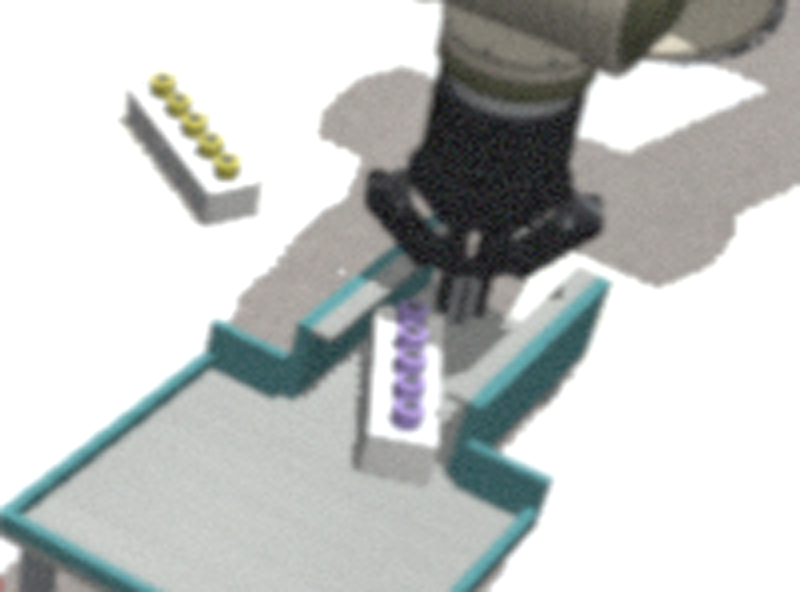

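```bash
python3 -m jog '[[-1,-0.001,0.008,0,0],[-1,-0.002,0.014,0,0],[-1,-0.003,0.020,0,0],[-1,-0.004,0.026,0,0],[-1,-0.004,0.032,0,0],[-1,-0.004,0.032,0,0]]'; python3 - <<'E'
from h import *
p=np.array(env.observe()['position'])-[0,0,.014]; print('tip chute',(p-v[:3])@CR)
save('scene','pics/s3.png')
a=cv2.imread('pics/s3.png')[170:330,330:530]
cv2.imwrite('pics/c4.png',cv2.convertScaleAbs(cv2.resize(a,None,fx=4,fy=3.7,interpolation=cv2.INTER_CUBIC),alpha=1.4,beta=20))
E
```

```text
time_s: 3.25
position: [0.4497, 0.2252, 0.0664]
tool_rot: [[0.001, 0.776, 0.63], [0.0, 0.63, -0.776], [-1.0, 0.001, 0.0]]
ft_force: [-0.5, -0.6, -0.1]
grip_width: 0.0002
tip chute [-0.083   0.005   0.0187]
```

View pics/c4.png

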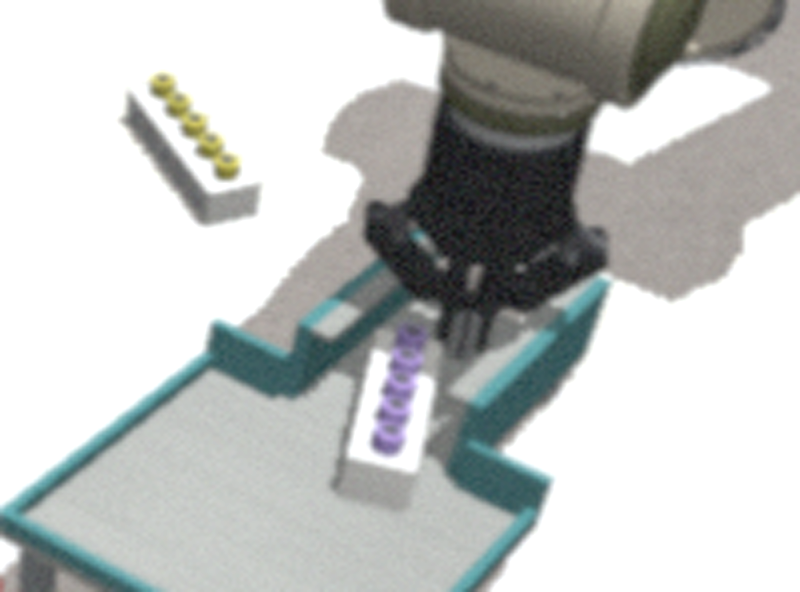

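```bash
cat >> h.py <<'E'
def caps(f,box):
    im=cv2.imread(f)[:,:,::-1].astype(int); x0,y0,x1,y1=box; s=im[y0:y1,x0:x1]
    m=((s[:,:,2]-s[:,:,1]>18)&(s[:,:,0]-s[:,:,1]>4)).astype(np.uint8)
    return np.argwhere(m)[:,::-1]+[x0,y0]
def rackpose(f,box,h=.036,n='scene'):
    uv=caps(f,box); P=(onplane(n,uv,v[:3]+CR@[0,0,h],CR[:,2])-v[:3])@CR
    (cx,cy),(w,hh),_=cv2.minAreaRect(np.float32(P[:,:2]*1000)); 
    c=P[:,:2].mean(0); u=np.linalg.svd(P[:,:2]-c)[2][0]; print(f,len(uv),'centre mm',round(cx,1),round(cy,1),'mean',c*1e3,'size',round(w),round(hh),'ang',round(np.degrees(np.arctan(u[1]/u[0])),1))
E
python3 - <<'E'
from h import *
rackpose('pics/scene0.png',(400,240,460,305)); rackpose('pics/s2.png',(400,240,460,305)); rackpose('pics/s3.png',(400,240,460,305))
E
```

```text
pics/scene0.png 221 centre mm -34.9 0.1 mean [-33.2245   0.4845] size 118 16 ang 26.0
pics/s2.png 213 centre mm -32.2 1.4 mean [-30.2898   1.799 ] size 113 16 ang 26.1
pics/s3.png 221 centre mm -9.4 7.2 mean [-6.769   8.0816] size 115 15 ang 21.0
```

```bash
python3 - <<'E'
from h import *
R=np.array(env.observe()['tool_rot'])
for a in(0,4,7,10): print(a,(CR@[np.cos(np.radians(a)),np.sin(np.radians(a)),0])@R)
E
```

```text
0 [-0.1481  0.8812  0.449 ]
4 [-0.1477  0.9107  0.3858]
7 [-0.1469  0.9299  0.3371]
10 [-0.1458  0.9466  0.2875]
```

```bash
python3 -m jog '[[-1,-0.0012,0.0075,0.0027,0],[-1,-0.0024,0.015,0.0054,0],[-1,-0.0035,0.0223,0.008,0],[-1,-0.0047,0.030,0.0108,0],[-1,-0.006,0.037,0.0135,0],[-1,-0.006,0.037,0.0135,0]]'; python3 - <<'E'
from h import *
p=np.array(env.observe()['position'])-[0,0,.014]; print('tip chute',(p-v[:3])@CR)
save('scene','pics/s4.png'); rackpose('pics/s4.png',(380,240,460,330))
a=cv2.imread('pics/s4.png')[170:330,330:530]
cv2.imwrite('pics/c5.png',cv2.convertScaleAbs(cv2.resize(a,None,fx=4,fy=3.7,interpolation=cv2.INTER_CUBIC),alpha=1.4,beta=20))
E
```

```text
time_s: 3.9
position: [0.4877, 0.2378, 0.0725]
tool_rot: [[0.002, 0.777, 0.63], [0.001, 0.63, -0.777], [-1.0, 0.002, 0.001]]
ft_force: [-0.2, -0.3, -0.4]
grip_width: -0.0004
tip chute [-0.0428  0.0094  0.0188]
pics/s4.png 244 centre mm 32.5 12.1 mean [33.7379 12.9248] size 114 16 ang 21.7
```

View pics/c5.png

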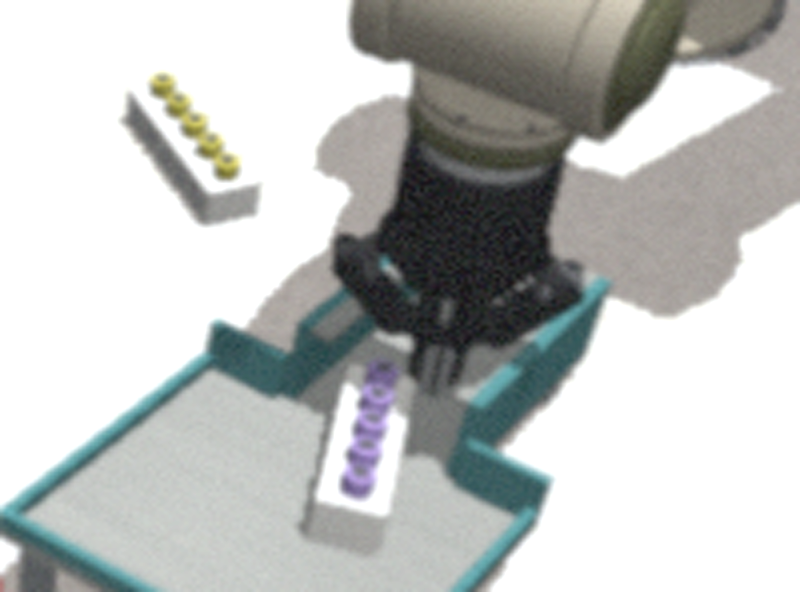

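```bash
python3 -m jog '[[-1,-0.0012,0.0075,0.0032,0],[-1,-0.0025,0.016,0.0068,0],[-1,-0.0038,0.024,0.0102,0],[-1,-0.005,0.032,0.0136,0],[-1,-0.0065,0.040,0.017,0],[-1,-0.008,0.047,0.020,0],[-1,-0.0085,0.052,0.022,0],[-1,-0.0085,0.052,0.022,0]]'; python3 - <<'E'
from h import *
p=np.array(env.observe()['position'])-[0,0,.014]; print('tip chute',(p-v[:3])@CR)
save('scene','pics/s5.png'); rackpose('pics/s5.png',(360,240,460,350))
a=cv2.imread('pics/s5.png')[200:360,330:530]
cv2.imwrite('pics/c6.png',cv2.convertScaleAbs(cv2.resize(a,None,fx=4,fy=3.7,interpolation=cv2.INTER_CUBIC),alpha=1.4,beta=20))
E
```

```text
time_s: 4.75
position: [0.5414, 0.2533, 0.081]
tool_rot: [[0.001, 0.776, 0.63], [0.0, 0.63, -0.776], [-1.0, 0.001, 0.001]]
ft_force: [0.2, -0.6, 0.0]
grip_width: -0.0002
tip chute [0.0136 0.0134 0.0188]
pics/s5.png 275 centre mm 86.8 20.1 mean [89.1963 21.0659] size 114 16 ang 25.2
```

View pics/c6.png

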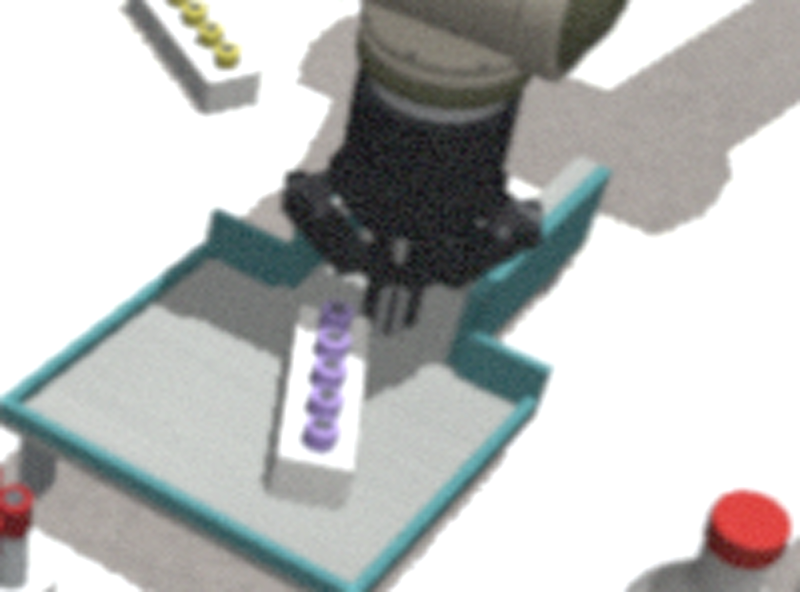

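```bash
python3 -m jog '[[-1,-0.002,-0.015,0,0],[-1,-0.05,-0.02,0,0],[-1,-0.1,-0.05,-0.01,0],[0.7,-0.12,-0.1,-0.03,0],[0.7,-0.12,-0.12,-0.05,0],[0.7,-0.12,-0.12,-0.05,0],[0.7,-0.12,-0.12,-0.05,0]]'; python3 - <<'E'
from h import *
save('scene','pics/s6.png'); rackpose('pics/s6.png',(360,240,460,350))
save('top','pics/t6.png'); rackpose('pics/t6.png',(150,190,270,310),n='top')
b=cv2.imread('pics/t6.png')[180:300,140:280]
cv2.imwrite('pics/c7.png',cv2.convertScaleAbs(cv2.resize(b,None,fx=5,fy=5,interpolation=cv2.INTER_CUBIC),alpha=1.6,beta=10))
E
```

```text
time_s: 5.5
position: [0.4157, 0.2165, 0.2015]
tool_rot: [[0.002, 0.776, 0.631], [0.001, 0.631, -0.776], [-1.0, 0.002, 0.001]]
ft_force: [-0.9, -0.5, -0.2]
grip_width: 0.058
pics/s6.png 275 centre mm 85.7 19.4 mean [87.8233 20.6491] size 118 16 ang 25.1
pics/t6.png 101 centre mm 89.2 21.2 mean [86.6696 19.8325] size 107 15 ang 26.6
```

View pics/c7.png

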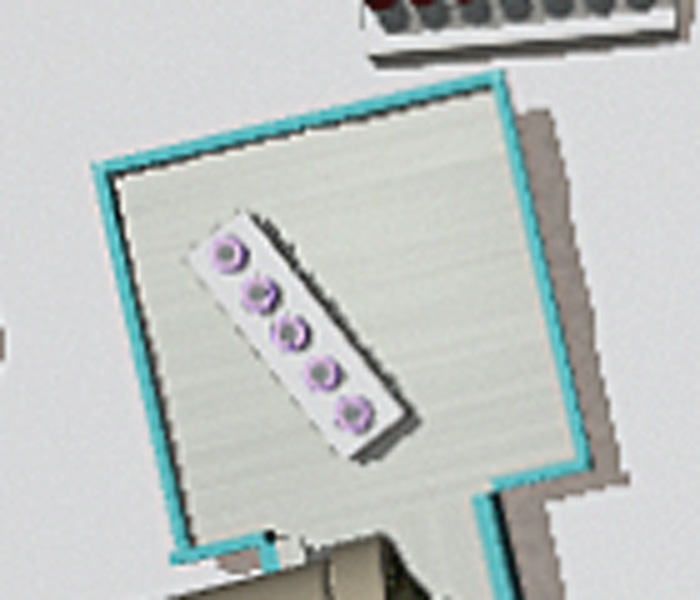

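```bash
python3 - <<'E'
from h import *
c=z([(229,254),(260,293),(291,333),(322,373),(355,413)],5,(140,180))
P=onplane('top',c,v[:3]+CR@[0,0,.042],CR[:,2]); p=(P-v[:3])@CR; print(p*1e3,p.mean(0)); d=P[0]-P[-1]; print('world',P.mean(0),np.degrees(np.arctan2(d[1],d[0])),np.linalg.norm(d))
k=z([(244,210),(190,260),(352,460),(410,408)],5,(140,180)); K=onplane('top',k,v[:3]+CR@[0,0,.03],CR[:,2]); print(((K-v[:3])@CR).mean(0),K.mean(0))
E
```

```text
[[129.9533  39.4419  42.    ]
 [109.5973  29.5397  42.    ]
 [ 88.8565  19.7861  42.    ]
 [ 68.1643  10.08    42.    ]
 [ 47.3102  -0.4607  42.    ]] [0.0888 0.0197 0.042 ]
world [0.6094 0.2743 0.1011] 38.10701244956596 0.09177199030168612
[0.0885 0.0184 0.03  ] [0.6111 0.2734 0.0892]
```

```bash
python3 - <<'E'
from h import *
p=ch(.088,.0192,.018); print(p); plan(p,38.1)
E
```

```text
[0.6122 0.2744 0.0773]
t 5.6 cur [0.4166 0.2164 0.2008] yaw 39.05 -> shift [0.1236 0.1884 0.0781] turn 0.0166 f [-1.0717  0.6106 -0.3009] w 0.07174308045536333
```

```bash
python3 -m jog '[[0.6,0.02,0.188,0.078,0.017],[0.6,0.02,0.188,0.078,0.017],[0.6,0.02,0.188,0.078,0.017],[0.6,0.02,0.188,0.078,0.017],[0.6,0.02,0.188,0.078,0.017],[0.6,0.02,0.188,0.078,0.017],[0.6,0.06,0.188,0.078,0.017],[0.6,0.09,0.188,0.078,0.017],[0.6,0.11,0.188,0.078,0.017],[0.6,0.118,0.188,0.078,0.017],[0.6,0.123,0.188,0.078,0.017],[0.6,0.123,0.188,0.078,0.017]]' 40; python3 - <<'E'
from h import *
p=ch(.088,.0192,.018); plan(p,38.1); save('scene','pics/s7.png')
a=cv2.imread('pics/s7.png')[200:360,330:530]
cv2.imwrite('pics/c8.png',cv2.convertScaleAbs(cv2.resize(a,None,fx=4,fy=3.7,interpolation=cv2.INTER_CUBIC),alpha=1.4,beta=20))
E
```

```text
time_s: 6.8
position: [0.6109, 0.2743, 0.0785]
tool_rot: [[0.001, 0.787, 0.617], [0.0, 0.617, -0.787], [-1.0, 0.001, 0.0]]
ft_force: [0.1, -0.9, 0.9]
grip_width: 0.0682
t 6.8 cur [0.6109 0.2743 0.0785] yaw 38.09 -> shift [0.0012 0.0011 0.0007] turn -0.0001 f [ 0.14   -0.9006  0.8961] w 0.06816430132397128
```

View pics/c8.png

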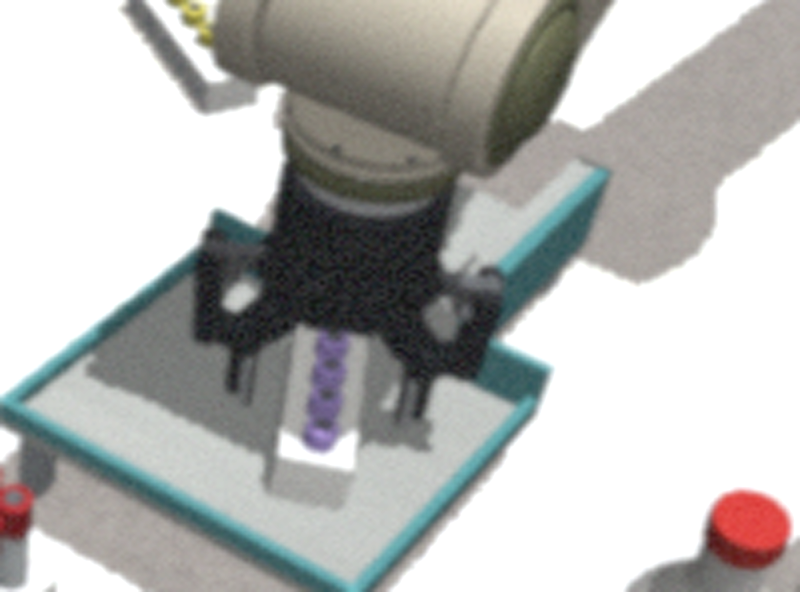

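```bash
python3 -m jog '[[-0.5,0,0,0,0],[-0.5,0,0,0,0],[-0.5,0,0,0,0],[-0.5,0,0,0,0],[-0.5,0,0,0,0],[-0.5,0,0,0,0],[-0.5,-0.01,0,0,0],[-0.5,-0.03,0,0,0],[-0.5,-0.06,0,0,0],[-0.5,-0.1,0,0,0],[-0.5,-0.14,0,0,0],[-0.5,-0.14,0,0,0]]' 40; python3 - <<'E'
from h import *
plan([.5,-.25,.2]); save('scene','pics/s8.png')
a=cv2.imread('pics/s8.png')[150:360,330:530]
cv2.imwrite('pics/c9.png',cv2.convertScaleAbs(cv2.resize(a,None,fx=2.8,fy=2.8,interpolation=cv2.INTER_CUBIC),alpha=1.4,beta=20))
# fence / stop measurement
s='scene';t='top'
E
```

```text
time_s: 8.05
position: [0.6124, 0.2747, 0.2245]
tool_rot: [[0.011, 0.787, 0.617], [0.003, 0.617, -0.787], [-1.0, 0.01, 0.004]]
ft_force: [-0.4, 0.3, -3.6]
grip_width: 0.0358
t 8.05 cur [0.6124 0.2747 0.2245] yaw 38.1 -> shift [ 0.0219 -0.4125  0.3435] turn 0 f [-0.3951  0.2557 -3.6019] w 0.03583420557073839
```

View pics/c9.png

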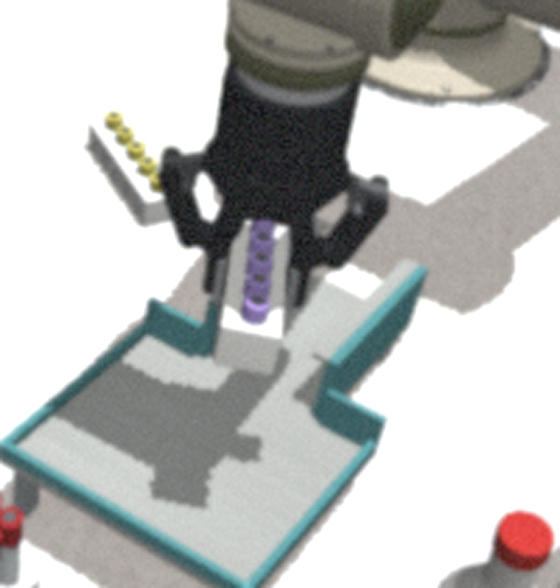

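```bash
python3 - <<'E'
from h import *
def off(n,pts,zz,sc,o):
    return onz(n,z(pts,sc,o),zz)
yaw=np.radians(-6.5); D=np.array([[np.cos(yaw),-np.sin(yaw)],[np.sin(yaw),np.cos(yaw)]]); c=np.array([.581,-.246]); o=c+D@[.005,0]
print('deck origin',o); np.savez('deck.npz',o=o,D=D)
f=lambda *a:((off(*a)[:,:2]-o)@D)*1e3
print('fence front bottom top-view',f('top',[(183,215),(487,243)],.012,6,(365,210)))
print('fence back top edge',f('top',[(192,170),(492,196)],.034,6,(365,210)))
print('stop left bottom',f('top',[(545,150),(537,378)],.012,6,(365,210)))
print('stop right top',f('top',[(590,141),(582,375)],.034,6,(365,210)))
print('scene fence top front edge',f('scene',[(245,158),(380,300)],.034,6,(205,160)), 'back bottom',f('scene',[(218,200),(345,345)],.012,6,(205,160)))
print('scene stop +y top/back',f('scene',[(122,148),(318,75)],.034,6,(205,160)),f('scene',[(130,185),(322,115)],.012,6,(205,160)))
E
```

```text
deck origin [ 0.586  -0.2466]
fence front bottom top-view [[ 25.194   69.9825]
 [ 25.1233 -52.7815]]
fence back top edge [[ 38.9457  70.201 ]
 [ 39.6028 -49.3   ]]
stop left bottom [[ 65.3577 -74.5161]
 [-27.5711 -75.8061]]
stop right top [[ 65.5222 -87.6142]
 [-28.5064 -88.7584]]
scene fence top front edge [[ 22.5779 -48.4121]
 [ 21.6185  67.3215]] back bottom [[ 34.2479 -55.189 ]
 [ 35.6994  60.6081]]
scene stop +y top/back [[ 63.5758 -84.185 ]
 [-33.036  -85.1248]] [[ 61.4233 -86.0165]
 [-33.435  -85.2402]]
```

```bash
python3 - <<'E'
from h import *
a=cv2.imread('pics/s8.png')[165:225,215:285]
cv2.imwrite('pics/z5.png',cv2.convertScaleAbs(cv2.resize(a,None,fx=10,fy=9.6,interpolation=cv2.INTER_CUBIC),alpha=2.2,beta=20))
b=cv2.imread('pics/t6.png')[225:285,385:485]
cv2.imwrite('pics/z6.png',cv2.convertScaleAbs(cv2.resize(b,None,fx=8,fy=8,interpolation=cv2.INTER_CUBIC),alpha=2.5,beta=20))
E
```

```text
(no output)
```

View pics/z5.png

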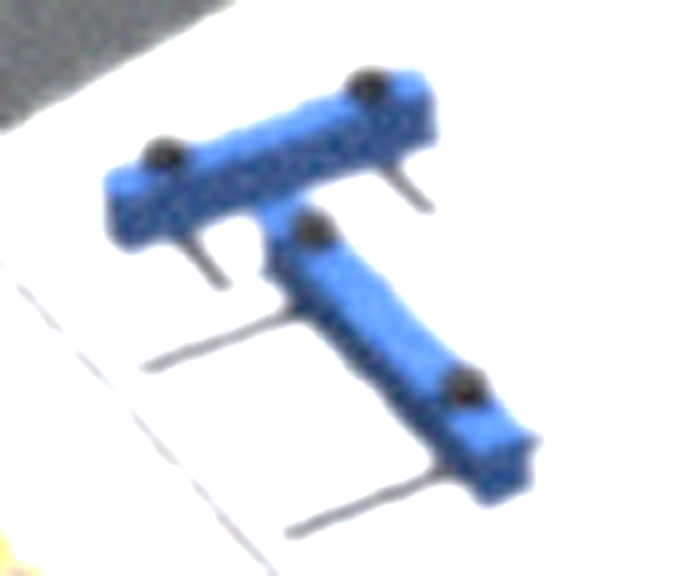

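View pics/z6.png

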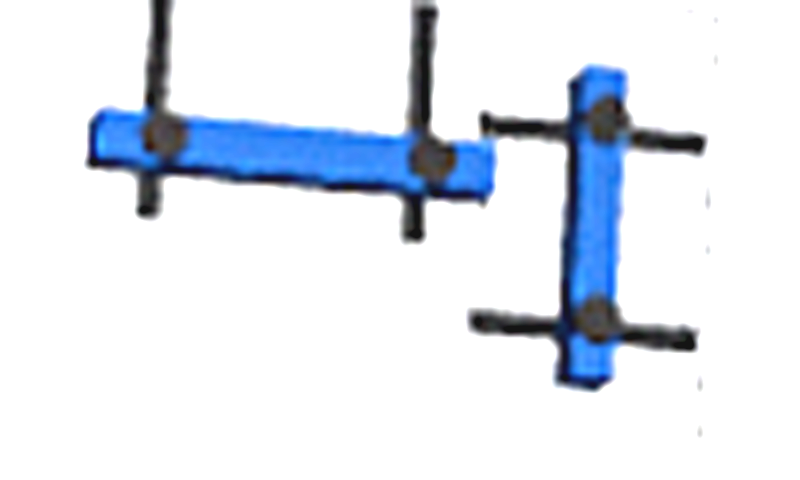

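```bash
python3 - <<'E'
from h import *
d=np.load('deck.npz'); o,D=d['o'],d['D']
def f(n,pts,zz,s,off): 
    uv=(np.array(pts,float)+.5)/np.array(s)-.5+np.array(off); return ((onz(n,uv,zz)[:,:2]-o)@D)*1e3
S=((10,9.6),(215,165)); T=(8,(385,225))
print('stop face top',f('scene',[(135,200),(430,100)],.034,*S),'bottom',f('scene',[(135,245),(435,140)],.012,*S))
print('fence front top',f('scene',[(300,205),(535,437)],.034,*S),'back top',f('scene',[(265,230),(490,460)],.034,*S))
print('T fence front bottom',f('top',[(90,165),(485,200)],.012,*T),'back top',f('top',[(100,108),(490,143)],.034,*T))
print('T stop left bottom',f('top',[(570,80),(557,383)],.012,*T),'right top',f('top',[(625,70),(610,382)],.034,*T))
E
```

```text
stop face top [[ 58.9736 -75.2504]
 [-26.655  -73.6112]] bottom [[ 56.8134 -84.7449]
 [-32.1434 -83.9933]]
fence front top [[ 24.4216 -49.685 ]
 [ 22.2754  69.1407]] back top [[ 37.0799 -44.744 ]
 [ 35.8951  71.1432]]
T fence front bottom [[ 25.9126  68.2743]
 [ 26.2678 -51.3497]] back top [[ 38.7007  69.046 ]
 [ 38.9782 -47.4753]]
T stop left bottom [[ 65.5008 -75.4842]
 [-27.1974 -76.0401]] right top [[ 64.9115 -87.0834]
 [-29.2141 -86.9429]]
```

```bash
cat >> h.py <<'E'
_d=np.load('deck.npz'); DO,DD=_d['o'],_d['D']
def dk(x,y,z): return np.r_[DO+DD@[x,y],z]
def todk(p): return (np.array(p)[:2]-DO)@DD*1e3
E
python3 - <<'E'
from h import *
print(env.observe()['q']); plan(dk(-.032,0,.2),83.5)
E
```

```text
[14.0755 35.0594 55.3498  0.0046 89.2878 65.9791]
t 8.1 cur [0.6115 0.2745 0.2207] yaw 38.1 -> shift [ 0.0197 -0.3644  0.3718] turn -0.7924 f [ 0.4703 -0.4013 -4.9971] w 0.035587962517847564
```

```bash
python3 -m jog '[[-0.5,0,-0.364,0.372,-0.792],[-0.5,0,-0.364,0.372,-0.792],[-0.5,0,-0.364,0.372,-0.792],[-0.5,0,-0.364,0.372,-0.792],[-0.5,0,-0.364,0.372,-0.792],[-0.5,0,-0.364,0.372,-0.792],[-0.5,0,-0.364,0.372,-0.792],[-0.5,0,-0.364,0.372,-0.792],[-0.5,0,-0.364,0.372,-0.792],[-0.5,0,-0.364,0.372,-0.792],[-0.5,0,-0.364,0.372,-0.792],[-0.5,0,-0.364,0.372,-0.792],[-0.5,0.05,-0.364,0.372,-0.792],[-0.5,0.1,-0.364,0.372,-0.792],[-0.5,0.1,-0.364,0.372,-0.792]]'; python3 - <<'E'
from h import *
plan(dk(-.032,0,.12),83.5); save('scene','pics/s9.png')
a=cv2.imread('pics/s9.png')[60:260,170:400]
cv2.imwrite('pics/c10.png',cv2.convertScaleAbs(cv2.resize(a,None,fx=3.4,fy=3,interpolation=cv2.INTER_CUBIC),alpha=1.4,beta=20))
E
```

```text
time_s: 9.6
position: [0.5505, -0.2401, 0.1106]
tool_rot: [[-0.013, 0.114, 0.993], [0.009, 0.994, -0.113], [-1.0, 0.008, -0.014]]
ft_force: [0.1, 0.9, -2.6]
grip_width: 0.0355
t 9.6 cur [ 0.5505 -0.2401  0.1106] yaw 83.48 -> shift [-0.0095 -0.0023  0.0039] turn -0.0003 f [ 0.0924  0.8626 -2.5751] w 0.035464062696613695
```

View pics/c10.png

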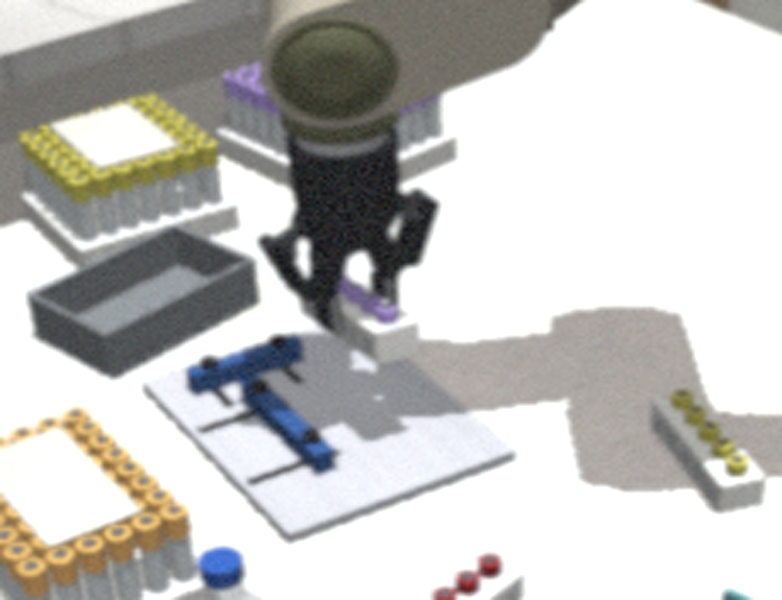

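```bash
python3 -m jog '[[-0.5,0.03,-0.002,0.004,0],[-0.5,0.05,-0.002,0.004,0],[-0.5,0.065,-0.002,0.004,0],[-0.5,0.071,-0.002,0.004,0],[-0.5,0.071,-0.002,0.004,0]]' 25; python3 - <<'E'
from h import *
plan(dk(-.032,0,.031),83.5)
E
```

```text
time_s: 10.15
position: [0.5583, -0.2456, 0.0481]
tool_rot: [[0.001, 0.113, 0.994], [-0.001, 0.994, -0.113], [-1.0, -0.001, 0.001]]
ft_force: [0.8, -0.3, -2.9]
grip_width: 0.0354
t 10.15 cur [ 0.5583 -0.2456  0.0481] yaw 83.49 -> shift [ 0.0171  0.0022 -0.0045] turn -0.0002 f [ 0.8384 -0.3225 -2.8657] w 0.03536374635326761
```

```bash
python3 -m jog '[[-0.5,0.004,0.002,-0.0045,0],[-0.5,0.007,0.002,-0.0045,0],[-0.5,0.009,0.002,-0.0045,0],[-0.5,0.011,0.002,-0.0045,0],[-0.5,0.011,0.002,-0.0045,0]]' 20; python3 -m jog '[[-0.5,0.0015,0,0,0],[-0.5,0.003,0,0,0],[-0.5,0.003,0,0,0]]' ; python3 - <<'E'
from h import *
plan(dk(-.032,0,.031),83.5); save('scene','pics/s10.png')
a=cv2.imread('pics/s10.png')[130:250,190:350]
cv2.imwrite('pics/c11.png',cv2.convertScaleAbs(cv2.resize(a,None,fx=4.8,fy=4.8,interpolation=cv2.INTER_CUBIC),alpha=1.6,beta=20))
E
```

```text
time_s: 10.65
position: [0.5539, -0.2431, 0.0362]
tool_rot: [[0.001, 0.114, 0.994], [-0.0, 0.994, -0.114], [-1.0, -0.0, 0.001]]
ft_force: [0.4, 3.1, 1.0]
grip_width: 0.0355
time_s: 10.95
position: [0.5536, -0.243, 0.0328]
tool_rot: [[0.0, 0.114, 0.994], [-0.0, 0.994, -0.114], [-1.0, -0.0, 0.0]]
ft_force: [1.4, 1.7, 0.8]
grip_width: 0.0356
t 10.95 cur [ 0.5536 -0.243   0.0328] yaw 83.47 -> shift [0.0018 0.0002 0.0006] turn -0.0005 f [1.3747 1.6903 0.8066] w 0.0356416641521431
```

View pics/c11.png

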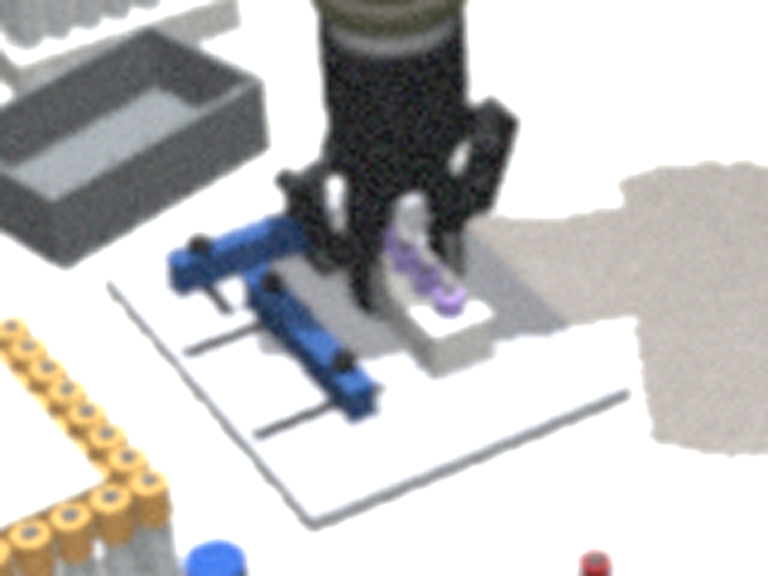

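```bash
python3 -m jog '[[-0.5,0.001,0,0,0],[-0.5,0.002,0,0,0],[-0.5,0.002,0,0,0]]' ; python3 -m jog '[[-0.5,0.001,0,0,0],[-0.5,0.001,0,0,0]]'
```

```text
time_s: 11.3
position: [0.5535, -0.2431, 0.0327]
tool_rot: [[0.001, 0.114, 0.994], [-0.001, 0.994, -0.114], [-1.0, -0.001, 0.001]]
ft_force: [-3.4, 5.8, 18.3]
grip_width: 0.0354
time_s: 11.5
position: [0.5536, -0.2431, 0.0327]
tool_rot: [[0.001, 0.113, 0.994], [-0.001, 0.994, -0.113], [-1.0, -0.001, 0.001]]
ft_force: [-6.7, 6.3, 26.1]
grip_width: 0.0357
```

```bash
python3 -m jog '[[-0.5,-0.002,0,0,0],[-0.5,-0.0035,0,0,0],[-0.5,-0.0035,0,0,0],[0.3,-0.0035,0,0,0],[0.3,-0.0035,0,0,0],[0.3,-0.0035,0,0,0],[0.3,-0.0035,0,0,0],[0.3,-0.01,0,0,0],[0.3,-0.03,0,0,0],[0.3,-0.06,0,0,0],[0.3,-0.11,0,0,0],[0.3,-0.13,0,0,0],[0.3,-0.13,0,0,0]]' ; python3 - <<'E'
from h import *
print(todk(env.observe()['position'])); save('scene','pics/s11.png'); save('top','pics/t11.png')
a=cv2.imread('pics/s11.png')[130:250,190:350]
b=cv2.imread('pics/t11.png')[200:320,340:500]
cv2.imwrite('pics/c12.png',cv2.convertScaleAbs(cv2.resize(np.vstack([a,b]),None,fx=2.5,fy=2.5,interpolation=cv2.INTER_CUBIC),alpha=1.6,beta=20))
E
```

```text
time_s: 12.8
position: [0.5545, -0.2436, 0.1639]
tool_rot: [[0.006, 0.114, 0.994], [-0.004, 0.994, -0.114], [-1.0, -0.003, 0.006]]
ft_force: [-0.2, 0.1, -0.0]
grip_width: 0.0561
[-31.6111  -0.6376]
```

View pics/c12.png

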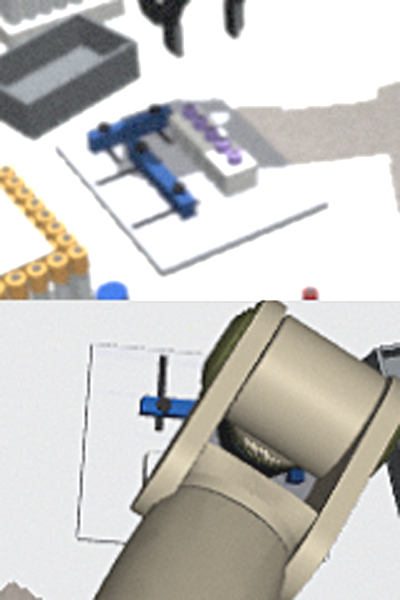

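```bash
cat >> h.py <<'E'
def rackdk(f,box,n='scene',h=.048):
    uv=caps(f,box); P=(onz(n,uv,h)[:,:2]-DO)@DD*1e3
    r=cv2.minAreaRect(np.float32(P)); c=P.mean(0); u=np.linalg.svd(P-c)[2][0]
    print(f,len(uv),'rect',np.round(r[0],1),np.round(r[1],0),'mean',np.round(c,1),'ang from deck y',round(np.degrees(np.arctan(u[0]/u[1])),2))
E
python3 - <<'E'
from h import *
rackdk('pics/s11.png',(250,160,310,210)); plan(dk(-.074,0,.16),-6.5)
E
```

```text
pics/s11.png 124 rect [-35.7  -0.5] [ 18. 110.] mean [-35.9   3.5] ang from deck y -0.86
t 12.9 cur [ 0.5532 -0.2428  0.1597] yaw 83.47 -> shift [-0.0003 -0.     -0.041 ] turn 1.5702 f [ 0.6311 -0.9473 -0.2878] w 0.05540661593222708
```

```bash
python3 -m jog '[[-1,0,0,-0.041,1.57],[-1,0,0,-0.041,1.57],[-1,0,0,-0.041,1.57],[-1,0,0,-0.041,1.57],[-1,0,0,-0.041,1.57],[-1,0,0,-0.041,1.57],[-1,0,0,-0.041,1.57],[-1,0,0,-0.041,1.57],[-1,0,0,-0.041,1.57],[-1,0,0,-0.041,1.57],[-1,0,0,-0.041,1.57],[-1,0,0,-0.041,1.57]]' 40; python3 - <<'E'
from h import *
plan(dk(-.074,0,.034),-6.5); print(env.observe()['q'])
E
```

```text
time_s: 14.1
position: [0.5122, -0.238, 0.1583]
tool_rot: [[-0.003, 0.994, -0.113], [0.002, -0.113, -0.994], [-1.0, -0.003, -0.002]]
ft_force: [-0.5, 0.6, -0.2]
grip_width: -0.0001
t 14.1 cur [ 0.5122 -0.238   0.1583] yaw -6.51 -> shift [0.1242 0.0006 0.0004] turn -0.0003 f [-0.5403  0.5739 -0.1604] w -0.00013863608491356284
[-36.9297  27.7014  79.8306  -0.0005  72.6485  59.5853]
```

```bash
python3 -m jog '[[-1,0.05,0,0,0],[-1,0.09,0,0,0],[-1,0.112,0,0,0],[-1,0.122,0,0,0],[-1,0.122,0,0,0]]' ; python3 -m jog '[[-1,0,0.006,0,0],[-1,0,0.012,0,0],[-1,0,0.018,0,0],[-1,0,0.024,0,0],[-1,0,0.030,0,0],[-1,0,0.036,0,0],[-1,0,0.036,0,0]]'; python3 - <<'E'
from h import *
print('tcp deck',todk(env.observe()['position'])); save('scene','pics/s12.png'); rackdk('pics/s12.png',(230,150,310,220))
a=cv2.imread('pics/s12.png')[130:250,190:350]
cv2.imwrite('pics/c13.png',cv2.convertScaleAbs(cv2.resize(a,None,fx=4.8,fy=4.8,interpolation=cv2.INTER_CUBIC),alpha=1.6,beta=20))
E
```

```text
time_s: 14.6
position: [0.5121, -0.238, 0.0365]
tool_rot: [[-0.002, 0.994, -0.112], [0.002, -0.112, -0.994], [-1.0, -0.003, -0.001]]
ft_force: [0.3, 0.7, 0.6]
grip_width: 0.0002
time_s: 15.3
position: [0.5495, -0.2426, 0.0378]
tool_rot: [[0.001, 0.994, -0.113], [-0.0, -0.113, -0.994], [-1.0, 0.001, 0.0]]
ft_force: [-0.1, 0.6, -0.2]
grip_width: -0.0003
tcp deck [-36.7226  -0.1438]
pics/s12.png 129 rect [-10.8  -0.5] [ 17. 110.] mean [-10.1   2.7] ang from deck y 0.15
```

View pics/c13.png

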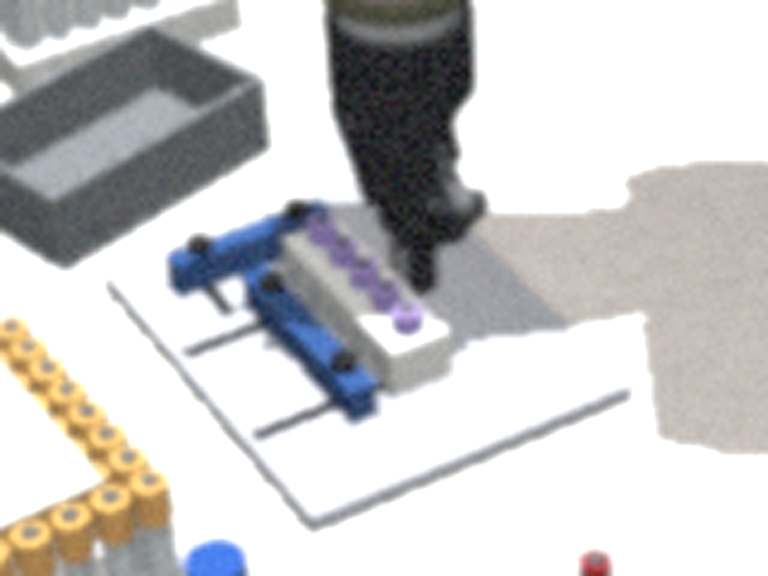

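```bash
python3 -m jog '[[-1,0,0.003,0,0],[-1,0,0.006,0,0],[-1,0,0.008,0,0],[-1,0,0.009,0,0],[-1,0,0.009,0,0]]'; python3 -m jog '[[-1,0,0.001,0,0],[-1,0,0.001,0,0]]';python3 -m jog '[[-1,0,0.001,0,0],[-1,0,0.001,0,0]]'
```

```text
time_s: 15.85
position: [0.5576, -0.2434, 0.0378]
tool_rot: [[0.0, 0.994, -0.113], [-0.0, -0.113, -0.994], [-1.0, 0.0, -0.0]]
ft_force: [-0.5, -0.2, 0.6]
grip_width: 0.0001
time_s: 16.05
position: [0.5584, -0.2435, 0.0378]
tool_rot: [[-0.0, 0.994, -0.113], [0.0, -0.113, -0.994], [-1.0, -0.0, -0.0]]
ft_force: [-1.1, -0.3, -0.3]
grip_width: -0.0002
time_s: 16.25
position: [0.5595, -0.2436, 0.0378]
tool_rot: [[0.0, 0.994, -0.113], [-0.0, -0.113, -0.994], [-1.0, 0.0, 0.0]]
ft_force: [-1.4, 0.1, -0.5]
grip_width: -0.0001
```

```bash
python3 -c "
from h import *
print(todk(env.observe()['position']))"; python3 -m jog '[[-1,0,0.001,0,0],[-1,0,0.001,0,0]]'
```

```text
[-26.6644  -0.0928]
time_s: 16.45
position: [0.5605, -0.2438, 0.0378]
tool_rot: [[0.0, 0.994, -0.113], [-0.0, -0.113, -0.994], [-1.0, 0.0, 0.0]]
ft_force: [0.0, 0.1, -0.3]
grip_width: -0.0002
```

```bash
for i in 1; do python3 -m jog '[[-1,0,0.001,0,0],[-1,0,0.001,0,0]]' | sed -n '2p;4p'; python3 -m jog '[[-1,0,0.001,0,0],[-1,0,0.001,0,0]]' | sed -n '2p;4p'; done
```

```text
position: [0.5615, -0.2439, 0.0378]
ft_force: [-0.6, 0.1, -0.6]
position: [0.5624, -0.244, 0.0378]
ft_force: [-1.5, -0.5, -0.1]
```

```bash
python3 -m jog '[[-1,0,0.001,0,0],[-1,0,0.001,0,0]]' | sed -n '2p;4p'
```

```text
position: [0.5625, -0.244, 0.0379]
ft_force: [-5.8, -0.1, 2.8]
```

```bash
python3 -m jog '[[-1,0,0.0006,0,0],[-1,0,0.0006,0,0],[-1,0,0.0006,0,0]]' | sed -n '2p;4p'; python3 - <<'E'
from h import *
print('tcp deck',todk(env.observe()['position'])); save('scene','pics/s13.png'); rackdk('pics/s13.png',(220,150,310,220))
a=cv2.imread('pics/s13.png')[150:240,200:320]
cv2.imwrite('pics/c14.png',cv2.convertScaleAbs(cv2.resize(a,None,fx=6.6,fy=6.6,interpolation=cv2.INTER_CUBIC),alpha=1.6,beta=20))
E
```

```text
position: [0.5625, -0.244, 0.0378]
ft_force: [-9.5, -0.0, 3.6]
tcp deck [-23.5986  -0.1173]
pics/s13.png 127 rect [ 1.7 -0.1] [ 17. 109.] mean [2.6 3. ] ang from deck y -0.21
```

View pics/c14.png

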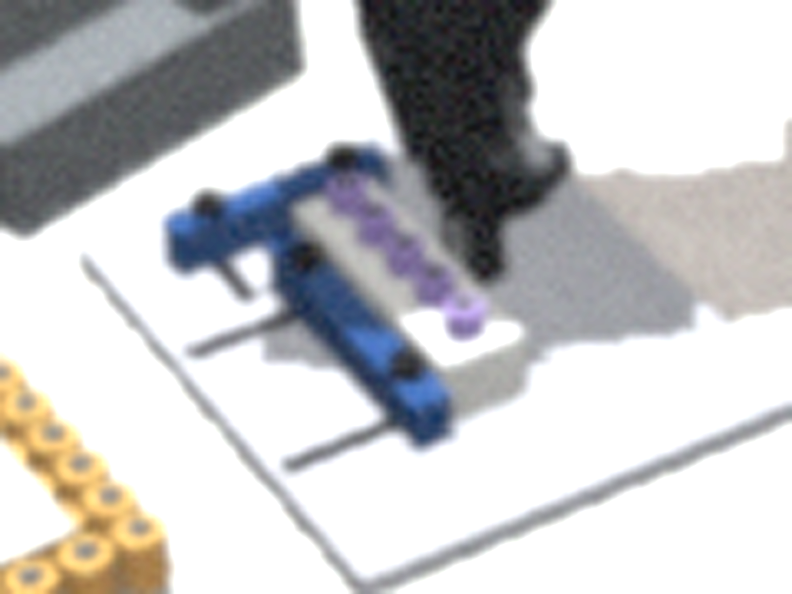

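```bash
python3 - <<'E'
from h import *
plan(dk(.006,.087,.12)); plan(dk(.006,.087,.039))
E
```

```text
t 17.4 cur [ 0.5625 -0.244   0.0378] yaw -6.48 -> shift [-0.0822  0.0293 -0.0871] turn 0 f [-9.3127  0.2894  4.6277] w 0.00029482332750405924
t 17.4 cur [ 0.5625 -0.244   0.0378] yaw -6.48 -> shift [-0.0012  0.0296 -0.0871] turn 0 f [-9.3127  0.2894  4.6277] w 0.00029482332750405924
```

```bash
python3 -m jog '[[-1,0,-0.006,0,0],[-1,-0.001,-0.02,0,0],[-1,-0.05,-0.02,0,0],[-1,-0.082,-0.01,-0.03,0],[-1,-0.082,0.028,-0.087,0],[-1,-0.082,0.028,-0.087,0],[-1,-0.05,0.028,-0.087,0],[-1,-0.015,0.028,-0.087,0],[-1,-0.001,0.028,-0.087,0],[-1,-0.001,0.028,-0.087,0]]'; python3 - <<'E'
from h import *
print('tcp deck',todk(env.observe()['position'])); save('scene','pics/s14.png'); rackdk('pics/s14.png',(220,150,310,220))
a=cv2.imread('pics/s14.png')[150:240,200:320]
cv2.imwrite('pics/c15.png',cv2.convertScaleAbs(cv2.resize(a,None,fx=6.6,fy=6.6,interpolation=cv2.INTER_CUBIC),alpha=1.6,beta=20))
E
```

```text
time_s: 18.4
position: [0.6008, -0.1607, 0.0369]
tool_rot: [[-0.003, 0.994, -0.113], [0.002, -0.113, -0.994], [-1.0, -0.004, -0.001]]
ft_force: [0.2, -0.1, 0.7]
grip_width: -0.0005
tcp deck [ 4.9733 86.9512]
pics/s14.png 120 rect [ 2.1 -2. ] [113.  18.] mean [ 2.9 -6.5] ang from deck y 3.03
```

View pics/c15.png

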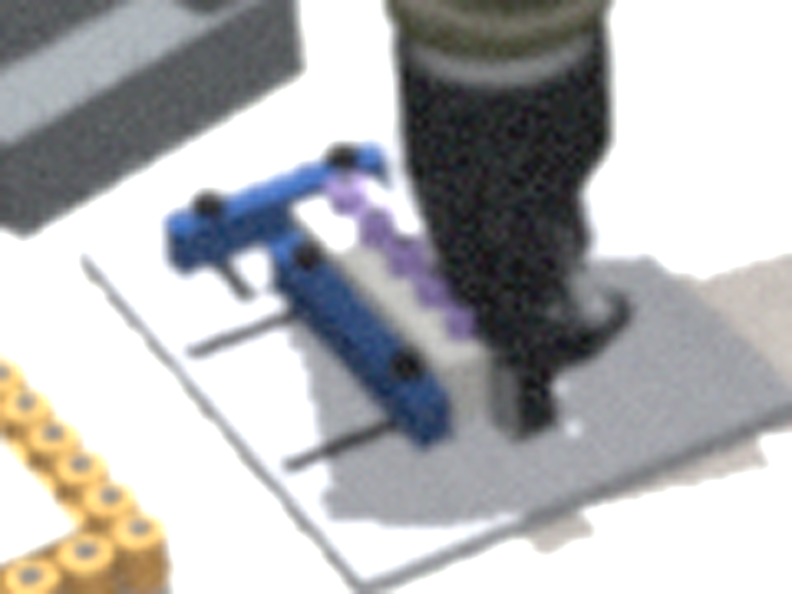

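```bash
python3 -m jog '[[-1,0,0.001,0.006,0],[-1,0,0.001,0.011,0],[-1,0,0.001,0.015,0],[-1,0,0.001,0.019,0],[-1,0,0.001,0.022,0],[-1,0,0.001,0.024,0],[-1,0,0.001,0.024,0]]'| sed -n '2p;4p'; python3 -m jog '[[-1,0,0,0.001,0],[-1,0,0,0.001,0]]'| sed -n '2p;4p'; python3 -c "
from h import *
print(todk(env.observe()['position']))"
```

```text
position: [0.5998, -0.1852, 0.0388]
ft_force: [0.0, -0.7, 0.7]
position: [0.5997, -0.1858, 0.0388]
ft_force: [0.4, 1.6, 0.9]
[ 6.803  61.9251]
```

```bash
python3 -m jog '[[-1,0,0,0.001,0],[-1,0,0,0.001,0]]'| sed -n '2p;4p'; python3 -m jog '[[-1,0,0,0.001,0],[-1,0,0,0.001,0]]'| sed -n '2p;4p'
```

```text
position: [0.5996, -0.1868, 0.0388]
ft_force: [0.4, 3.2, 1.4]
position: [0.5995, -0.1879, 0.0388]
ft_force: [-0.2, 2.8, 0.8]
```

```bash
python3 -m jog '[[-1,0,0,0.001,0],[-1,0,0,0.001,0]]'| sed -n '2p;4p'
```

```text
position: [0.5994, -0.189, 0.0388]
ft_force: [-0.3, 2.8, 0.5]
```

```bash
python3 -m jog '[[-1,0,0,0.001,0],[-1,0,0,0.001,0]]'| sed -n '2p;4p'; python3 - <<'E'
from h import *
print('tcp deck',todk(env.observe()['position'])); save('scene','pics/s15.png'); rackdk('pics/s15.png',(220,150,310,220))
a=cv2.imread('pics/s15.png')[150:240,200:320]
cv2.imwrite('pics/c16.png',cv2.convertScaleAbs(cv2.resize(a,None,fx=6.6,fy=6.6,interpolation=cv2.INTER_CUBIC),alpha=1.6,beta=20))
E
```

```text
position: [0.5993, -0.19, 0.0388]
ft_force: [0.3, 1.7, 0.8]
tcp deck [ 6.8197 57.7275]
pics/s15.png 92 rect [  4.6 -20.7] [107.  17.] mean [  2.4 -31.6] ang from deck y 3.97
```

View pics/c16.png

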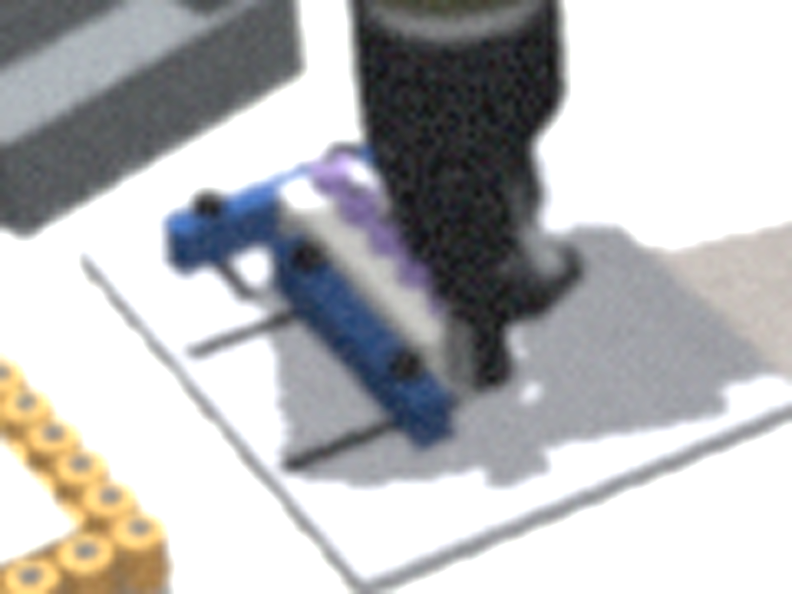

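```bash
python3 -m jog '[[-1,0,0,0.001,0],[-1,0,0,0.001,0]]'| sed -n '2p;4p'
```

```text
position: [0.5992, -0.1909, 0.0388]
ft_force: [0.6, 0.8, -0.1]
```

```bash
python3 -m jog '[[-1,0,0,0.001,0],[-1,0,0,0.001,0]]'| sed -n '2p;4p'
```

```text
position: [0.5991, -0.192, 0.0388]
ft_force: [-0.6, 0.8, 0.3]
```

```bash
python3 -m jog '[[-1,0,0,0.001,0],[-1,0,0,0.001,0]]'| sed -n '2p;4p'
```

```text
position: [0.599, -0.1922, 0.0388]
ft_force: [1.2, 5.4, 1.2]
```

```bash
python3 -m jog '[[-1,0,0,0.0007,0],[-1,0,0,0.0007,0],[-1,0,0,0.0007,0]]'| sed -n '2p;4p'; python3 - <<'E'
from h import *
p=env.observe()['position']; print('tcp deck',todk(p)); plan(dk(-.034,-.017,.12))
E
```

```text
position: [0.599, -0.1923, 0.0388]
ft_force: [0.8, 8.8, 1.4]
tcp deck [ 6.7821 55.375 ]
t 21.1 cur [ 0.599  -0.1923  0.0388] yaw -6.47 -> shift [-0.0813 -0.0408  0.0722] turn 0 f [0.8402 8.8167 1.3885] w -0.0003610109102675328
```

```bash
python3 -m jog '[[-1,0,0,-0.006,0],[-1,-0.001,0,-0.015,0],[-1,-0.04,0,-0.02,0],[-1,-0.082,0,-0.02,0],[-1,-0.1,-0.05,0.05,0],[-1,-0.1,-0.05,0.072,0],[-1,-0.1,-0.05,0.072,0]]'| sed -n '2p;4p'; python3 - <<'E'
from h import *
p=env.observe()['position']; print('tcp deck',todk(p)); save('scene','pics/s16.png'); save('top','pics/t16.png'); rackdk('pics/s16.png',(220,150,310,220))
plan(dk(-.034,-.017,.037))
a=cv2.imread('pics/s16.png')[150:240,200:320]
cv2.imwrite('pics/c17.png',cv2.convertScaleAbs(cv2.resize(a,None,fx=6.6,fy=6.6,interpolation=cv2.INTER_CUBIC),alpha=1.8,beta=20))
E
```

```text
position: [0.5394, -0.2631, 0.1402]
ft_force: [0.5, 0.3, -0.1]
tcp deck [-44.4179 -21.6804]
pics/s16.png 138 rect [  0.  -19.1] [111.  18.] mean [  1.2 -14.8] ang from deck y -0.63
t 21.9 cur [ 0.5406 -0.2604  0.1391] yaw -6.62 -> shift [ 0.1021  0.0094 -0.0019] turn 0 f [ 0.5572  0.6485 -0.8639] w 0.00014043291956106305
```

View pics/c17.png

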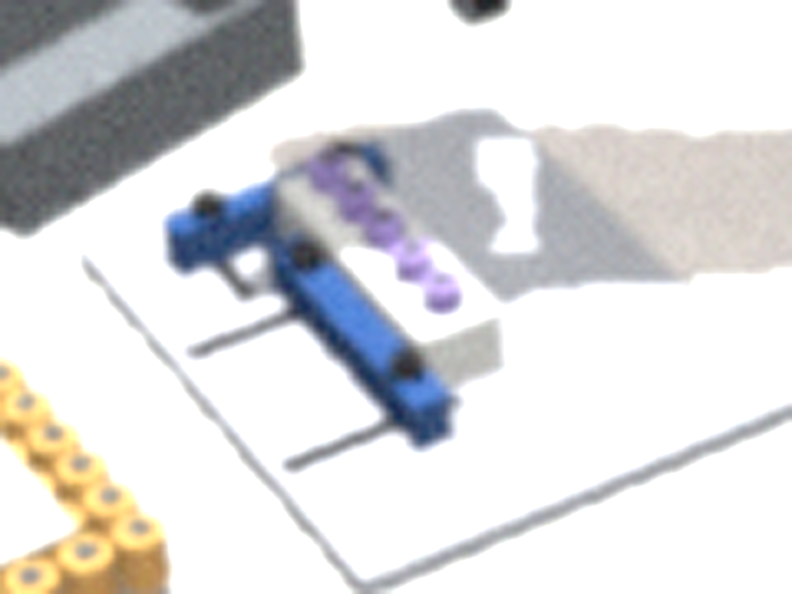

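```bash
python3 - <<'E'
from h import *
f=lambda n,pts,zz,s,off:((onz(n,(np.array(pts,float)+.5)/s-.5+np.array(off),zz)[:,:2]-DO)@DD*1e3)
S=(6.6,(200,150))
print('near top corners',f('scene',[(427,345),(500,317)],.042,*S)); print('near bottom',f('scene',[(452,385),(501,366)],.012,*S))
print('fence near end top',f('scene',[(405,408),(452,395)],.034,*S))
b=cv2.imread('pics/t16.png')[210:300,360:480]
cv2.imwrite('pics/c18.png',cv2.convertScaleAbs(cv2.resize(b,None,fx=6.6,fy=6.6,interpolation=cv2.INTER_CUBIC),alpha=2,beta=20))
E
```

```text
near top corners [[ 18.7719  45.0723]
 [-12.3714  45.339 ]]
near bottom [[  5.7562  37.4771]
 [-15.5866  37.7109]]
fence near end top [[39.1934 64.0808]
 [21.0234 66.9799]]
```

View pics/c18.png

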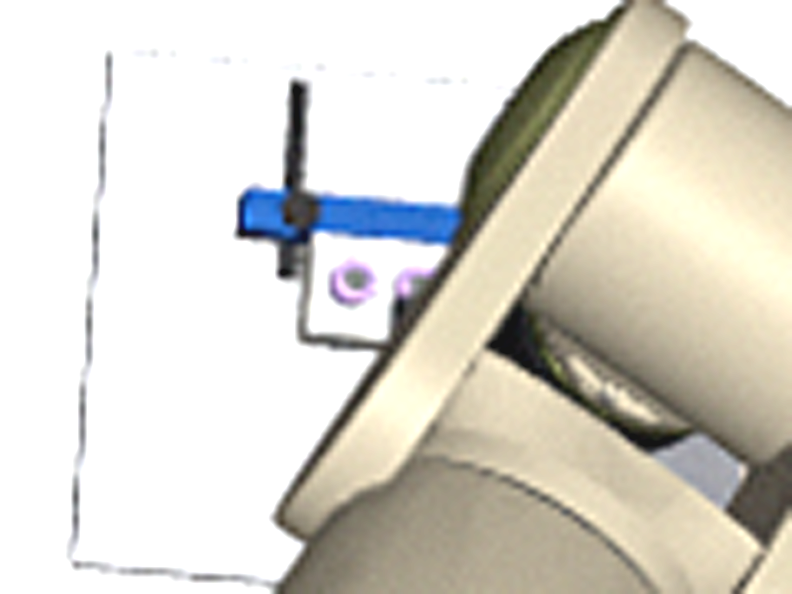

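```bash
python3 -m jog '[[-1,0.05,0.009,-0.003,0],[-1,0.085,0.009,-0.003,0],[-1,0.099,0.009,-0.003,0],[-1,0.1,0.009,-0.003,0],[-1,0.1,0.014,-0.003,0],[-1,0.1,0.016,-0.003,0],[-1,0.1,0.016,-0.003,0]]'| sed -n '2p;4p'; python3 -c "
from h import *
print(todk(env.observe()['position']))"
```

```text
position: [0.5583, -0.2586, 0.0403]
ft_force: [0.1, -0.5, 0.2]
[-26.1305 -15.0717]
```

```bash
python3 -m jog '[[-1,0,0.001,0,0],[-1,0,0.001,0,0]]'| sed -n '2p;4p';  python3 -m jog '[[-1,0,0.001,0,0],[-1,0,0.001,0,0]]'| sed -n '2p;4p'
```

```text
position: [0.5585, -0.2585, 0.0393]
ft_force: [0.0, 1.2, 0.1]
position: [0.5594, -0.2585, 0.0389]
ft_force: [-0.7, 0.1, -0.0]
```

```bash
python3 -m jog '[[-1,0,0.001,0,0],[-1,0,0.001,0,0]]'| sed -n '2p;4p'; python3 -c "
from h import *
print(todk(env.observe()['position']))"
```

```text
position: [0.5602, -0.2586, 0.0388]
ft_force: [0.9, 0.5, 0.2]
[-24.2113 -14.8212]
```

```bash
python3 -m jog '[[-1,0,0.001,0,0],[-1,0,0.001,0,0]]'| sed -n '2p;4p'
```

```text
position: [0.5608, -0.2586, 0.0388]
ft_force: [-4.8, 0.4, 2.1]
```

```bash
python3 -m jog '[[-1,0,0.001,0,0],[-1,0,0.001,0,0]]'| sed -n '2p;4p'; python3 -c "
from h import *
print(todk(env.observe()['position']))"
```

```text
position: [0.5609, -0.2586, 0.0388]
ft_force: [-9.7, -0.3, 5.4]
[-23.5864 -14.8201]
```

```bash
python3 -m jog '[[-1,0,-0.005,0,0],[-1,0,-0.02,0,0],[-1,-0.05,-0.03,0,0],[-1,-0.1,-0.04,0,0],[-1,-0.15,-0.06,-0.05,0],[-1,-0.2,-0.08,-0.1,0],[-1,-0.2,-0.1,-0.15,0],[-1,-0.2,-0.12,-0.2,0],[-1,-0.2,-0.12,-0.25,0],[-1,-0.2,-0.12,-0.25,0],[-1,-0.2,-0.12,-0.25,0]]'| sed -n '2p;4p'; python3 - <<'E'
from h import *
save('scene','pics/s17.png'); save('top','pics/t17.png'); rackdk('pics/s17.png',(220,150,310,220)); rackdk('pics/t17.png',(380,220,470,300),n='top')
b=cv2.imread('pics/t17.png')[210:300,370:480]
cv2.imwrite('pics/c19.png',cv2.convertScaleAbs(cv2.resize(b,None,fx=6.6,fy=6.6,interpolation=cv2.INTER_CUBIC),alpha=1.7,beta=10))
a=cv2.imread('pics/s17.png')[150:240,200:320]
cv2.imwrite('pics/c20.png',cv2.resize(a,None,fx=6.6,fy=6.6,interpolation=cv2.INTER_CUBIC))
E
```

```text
position: [0.4707, 0.0075, 0.2397]
ft_force: [0.1, -0.5, 0.1]
pics/s17.png 147 rect [  0.8 -19.7] [113.  18.] mean [  1.7 -18.3] ang from deck y 0.45
pics/t17.png 148 rect [  6.7 -14.8] [107.  17.] mean [  6.3 -14.5] ang from deck y 0.0
```

View pics/c19.png

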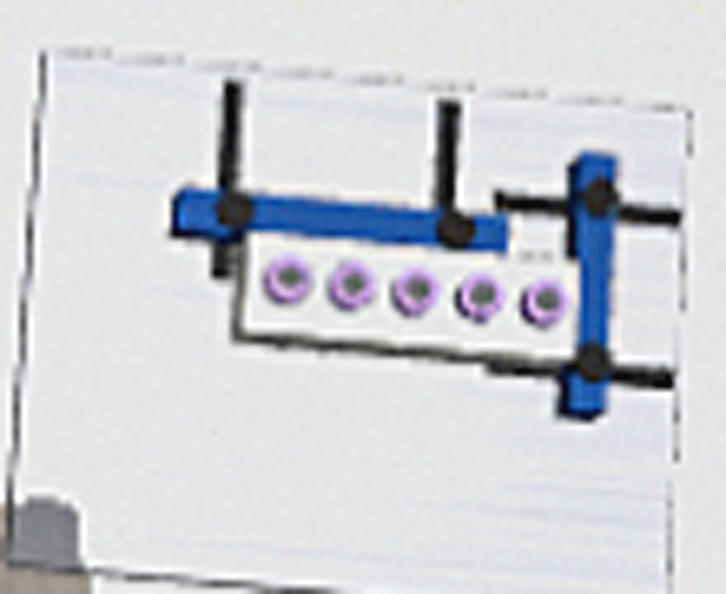

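View pics/c20.png

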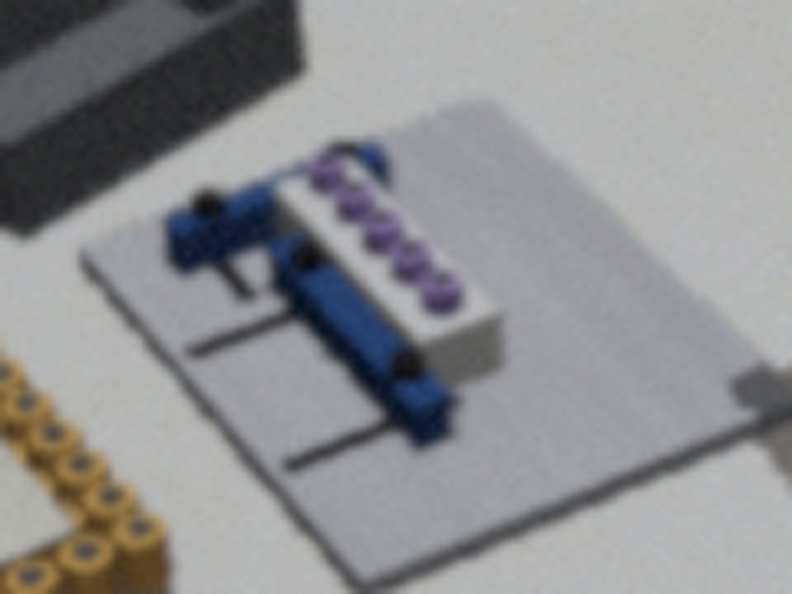

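```bash
python3 - <<'E'
from h import *
plan(dk(.006,.075,.12)); plan(dk(.006,.075,.039))
E
```

```text
t 24.8 cur [0.4714 0.0039 0.239 ] yaw -6.36 -> shift [0.1193 0.1476 0.1612] turn 0 f [-0.6314 -0.3712  0.3092] w -0.0001356070628896239
t 24.8 cur [0.4714 0.0039 0.239 ] yaw -6.36 -> shift [0.2003 0.1475 0.1612] turn 0 f [-0.6314 -0.3712  0.3092] w -0.0001356070628896239
```

```bash
python3 -m jog '[[-1,0.05,0.148,0.161,0],[-1,0.1,0.148,0.161,0],[-1,0.119,0.148,0.161,0],[-1,0.119,0.148,0.161,0],[-1,0.119,0.148,0.161,0],[-1,0.119,0.148,0.161,0],[-1,0.119,0.148,0.161,0],[-1,0.16,0.148,0.161,0],[-1,0.19,0.148,0.161,0],[-1,0.2,0.148,0.161,0],[-1,0.2,0.148,0.161,0]]'| sed -n '2p;4p'; python3 - <<'E'
from h import *
print(todk(env.observe()['position'])); plan(dk(.006,.058,.039))
E
```

```text
position: [0.5998, -0.1733, 0.039]
ft_force: [-0.2, -0.3, 1.1]
[ 5.492  74.3827]
t 25.9 cur [ 0.5998 -0.1733  0.039 ] yaw -6.48 -> shift [-0.0001  0.0005  0.0164] turn 0 f [-0.2394 -0.3162  1.14  ] w -0.00014494500104874527
```

```bash
python3 -m jog '[[-1,0,0,0.007,0],[-1,0,0,0.012,0],[-1,0,0,0.015,0],[-1,0,0,0.0165,0],[-1,0,0,0.0165,0]]'| sed -n '2p;4p'; python3 -m jog '[[-1,0,0,0.001,0],[-1,0,0,0.001,0]]'| sed -n '2p;4p'; python3 -m jog '[[-1,0,0,0.001,0],[-1,0,0,0.001,0]]'| sed -n '2p;4p'; python3 -c "
from h import *
print(todk(env.observe()['position']))"
```

```text
position: [0.5984, -0.1903, 0.0392]
ft_force: [0.1, 0.5, 0.7]
position: [0.5982, -0.1909, 0.0388]
ft_force: [-0.4, 0.5, 0.2]
position: [0.5981, -0.1919, 0.0388]
ft_force: [0.4, -0.1, -0.2]
[ 5.8459 55.6911]
```

```bash
python3 -m jog '[[-1,0,0,0.0007,0],[-1,0,0,0.0007,0]]'| sed -n '2p;4p';  python3 -m jog '[[-1,0,0,0.0007,0],[-1,0,0,0.0007,0],[-1,0,0,0.0007,0]]'| sed -n '2p;4p'; python3 -c "
from h import *
print(todk(env.observe()['position']))"
```

```text
position: [0.598, -0.1921, 0.0388]
ft_force: [0.7, 3.6, 0.1]
position: [0.598, -0.1922, 0.0388]
ft_force: [0.3, 6.4, 1.0]
[ 5.8178 55.4068]
```

```bash
python3 -m jog '[[-1,0,0,-0.006,0],[-1,0,0,-0.02,0],[-1,-0.04,0,-0.025,0],[-1,-0.09,-0.02,-0.04,0],[-1,-0.14,-0.06,-0.08,0],[-1,-0.19,-0.1,-0.12,0],[-1,-0.2,-0.14,-0.16,0],[-1,-0.2,-0.14,-0.16,0],[-1,-0.2,-0.14,-0.16,0]]'| sed -n '2p;4p'; python3 - <<'E'
from h import *
save('scene','pics/s18.png'); save('top','pics/t18.png'); rackdk('pics/s18.png',(220,150,310,220)); rackdk('pics/t18.png',(380,220,470,300),n='top')
b=cv2.imread('pics/t18.png')[210:300,370:480]
cv2.imwrite('pics/c21.png',cv2.convertScaleAbs(cv2.resize(b,None,fx=6.6,fy=6.6,interpolation=cv2.INTER_CUBIC),alpha=1.7,beta=10))
E
```

```text
position: [0.4748, -0.0153, 0.2415]
ft_force: [1.3, -0.7, 0.1]
pics/s18.png 142 rect [  0.8 -20.3] [114.  18.] mean [  1.6 -18.4] ang from deck y 0.75
pics/t18.png 149 rect [  6.7 -14.8] [107.  17.] mean [  6.3 -14. ] ang from deck y 0.06
```

View pics/c21.png

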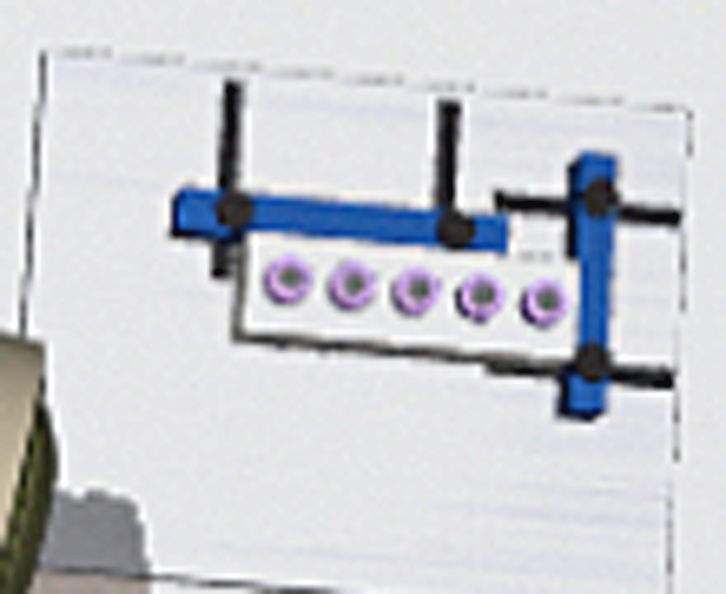

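View pics/s18.png

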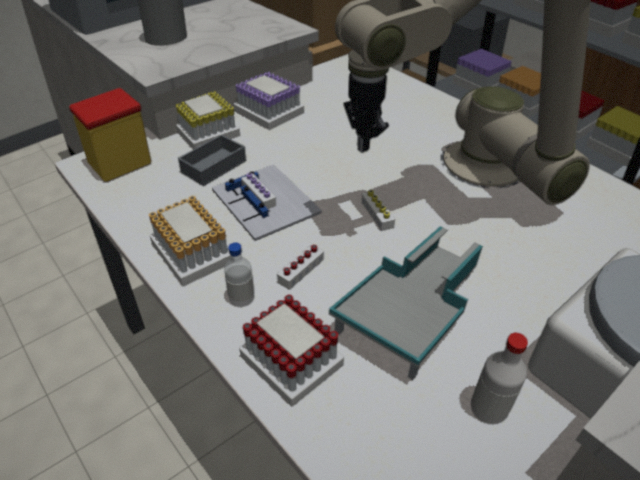

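The rack is upright and shows no gap at the fence or the stop. It did not move between the last two views, and the other objects are where they started. The arm is clear, so I'm handing it in.

```bash
python3 -c "
from rig import env
env.close_job()"
```

```text
the job is handed in; nothing more can be done
```

The lavender rack is upright on the deck, with its long side on the blue fence and one end on the blue stop. I handed the job in after about 27 s, with the gripper empty and well clear.

**What I did:** I pushed the rack up the chute with closed fingers through the slot, in three short strokes, until it lay free about 88 mm above the throat. I gripped it across its width, lifted it out and lowered it onto the deck until it sat flat. Then I slid it to the fence, to the end stop, and touched each side once more.

**Last checks:**
- **Fence:** both presses, at about 9.5 N, stopped at the same place (deck x within 0.1 mm).
- **End stop:** the two presses, 8.8 N and 6.4 N, agreed to 0.03 mm.
- **Forces:** the highest wrist force I saw was about 27 N, while pressing the rack flat on the deck; the limit is 120 N.
- **Top camera:** the rack is square to the deck within about 0.1° with no visible gaps, and its position did not change after the final push.
- **Bystanders:** the other racks, the bottles and the tray look unmoved in the last overview.

**What disagreed:**
- **Scene camera:** its cap positions read about 4–6 mm off the top camera's, and up to 0.75° of tilt. It had a similar offset earlier, so I relied on touch and the top view.
- **Stop position:** assuming a closed finger half-thickness of 14.5 mm, the end push put the stop about 4 mm beyond where the pictures showed it. A half-thickness of about 10 mm fits, but I did not measure it.

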